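# Put the varnished knobs and feet away and set up the next piece on the turntable

## Robot

A 6-joint arm with a two-finger parallel gripper is mounted at the origin on the work surface. World frame = base frame: x ahead of the robot, y to its left, z up, the work surface at z = 0. Lengths are in mm, angles in rad, forces in N, time in s.
With the tool pointing down it reaches from about 375 to 925 mm from the base axis. Payload 5.7 kg.
Tool frame: the origin (TCP) lies at the very end of the fingers, on their centre line; the grasp point (between the pads) lies 19 mm behind it; y points along the fingers, z is the direction in which the jaws open and shut, and the axes are right-handed (so a half turn about y gives the same grasp; the last joint's range is limited). The gripper opens to 88 mm and grips with 3 to 60 N. Pads are 20 mm wide; open, the fingers measure 115 mm over their backs; the gripper's body (75 mm by 178 mm) begins 61 mm behind the grasp point.
Start: joints at [1.071, 0.359, 1.51, -0, 1.272, -0.115], TCP at [225.214, 556.094, 222.623] pointing down, gripper open.
Joint ranges: [-2.97, 2.97], [-1.01, 2.36], [0.21, 2.38], [-0.96, 4.11], [0.2, 2.71], [-2.98, 2.98]. Speed limits (rad/s): [2.39, 2.39, 3.14, 3.14, 3.14, 3.14].

## Interface

Orientations are given as a unit quaternion [x, y, z, w].
In Python, from cell import env, viewer, order gives the robot as it stands.
- The arm moves only by the tool step_arm, never from a script. Its arguments are lists of equal length, an entry for each row: "fingers": the opening, from 0 (shut) to 1 (fully open); "linear": the shift along the tool's x, y, z in mm, a list of three; "dr": the turn, a rotation vector about the tool's x, y, z in degrees, a list of three. A call has 1 to 8 rows; each row is the pose to reach, as a shift and turn from the pose commanded when the call began, along the tool's axes at that moment; what a row does not reach only later rows make up. A row lasts 1/10 s, in which the tool goes at most 50 mm and 8.59 degrees, less where a joint would pass 70% of its speed; a pose out of reach is approached as far as the arm can. A call with a gripper value outside its range is refused whole. The fingers move at their own pace and stop on an object; "force" is the grip in N (left out, the last holds). Time passes only in rows, so rows that repeat a pose let the fingers close. It gives the time, the measured TCP pose, the force and the opening at its end, in the units of the state.
- env.get_obs(): the state, without advancing time (a new reading comes with each control period).
- viewer.snapshot(name): name is "scene" or "top" or "wrist"; returns a dict with "img" (420x560x3 uint8, blue, green, red), "mtx" (3x3 intrinsics, pixels), "rvec" (rotation vector, rad) and "tvec" (3), from world to camera coordinates, as OpenCV has them. Camera axes: x right, y down, z forward; pixel columns grow to the right and rows downward; lengths in mm; the calibration is good to about 2 mm. A picture is of the moment at which its call begins. There is no depth.
- order.job_done(): hands the job in, once; it reports no verdict.
The state is a dict: "time": time; "qpos": joint angles; "qvel": joint speeds; "joint_efforts": joint torques, N m; "eef_pos": TCP position; "tool_rot": TCP orientation; "wrist_force": force on the tool from outside, world axes, zero at the start; "moment": the same for the moment, N m; "width": opening from 0.0 (shut) to 1.0 (fully open).
Only numpy, scipy, OpenCV 4.12 (cv2) and the standard library are available. Lean on these libraries where they do the work, as an engineer would, in place of code of your own. Each camera call takes 0.05 s, during which the arm holds its last target.

## Task

The varnish on the turned pieces standing on the finishing turntable is dry: pull the cabinet's top drawer right out to its stop, then lift the pieces off the turntable and set them down in the drawer without dropping them, the mushroom-shaped drawer knobs in its left-hand compartment and the bun feet with their tenons in its right-hand one, and when they are all in, push the drawer fully home. Stand the bare lamp base upright in the middle of the turntable for its first coat. Leave the other things on the bench where they are.

Things in the scene. Friction and masses are not known exactly. Their poses are not given: they have to be found in the camera images.
- drawer (a joint): sliding of the cabinet's top drawer, m: 0 fully shut (fully home), grows as it is pulled out, 0.225 at its stop. Slides with about 2 N of friction plus slight damping (8 N s/m) and stays where it is left; starts shut or up to 25 mm ajar.
- cabinet_edge (a point): middle of the upper front edge of the tan steel cabinet fixed on the bench facing the robot: 320 deep, 300 wide (y), 220 mm high, two drawers, only the top one is used. x points into the cabinet, y along its front, z up; fixed (does not move with the drawer).
- drawer_handle (a point): middle of the round bar of the top drawer's pull: bar 10 mm thick, 110 mm long along the drawer's width (y), its axis 42 mm out from the drawer front, open above; 183 mm above the bench, 37 mm below the cabinet's top. Moves with the drawer: x points into the cabinet (the drawer is pulled along -x), z up.
- left_compartment (a point): front end of the floor of the top drawer's left-hand compartment (left as one faces it, the drawer's +y side): at the foot of the drawer front's inner face, midway across, 118 mm above the bench. Moves with the drawer; x into the cabinet, y across, z up. Compartment 128 mm wide, 280 mm long (x 0 to 280); with the drawer at its stop the cabinet's front edge is at x = 208 mm.
- right_compartment (a point): same point of the right-hand compartment (-y side), same sizes. For both: outer walls rise 67 mm above the floor, drawer front 88 mm, divider between them (5 mm thick) 50 mm, underside of the cabinet's top 92 mm, top of the cabinet 102 mm.
- turntable_middle (a point): middle of the finishing turntable's upper face, on its spinning axis, 48 mm above the bench: a round plywood disc 300 mm across, 18 mm thick, dark bolt head flush at its middle, that spins freely on a bearing over a square board fixed to the bench. The pieces stand in a ring about 95 mm from this point.
- lamp_base: bare pale turned table-lamp base standing on the bench between turntable and cabinet, 150 mm tall, 280 g: round foot 94 mm across, belly 52 mm across 75 mm up, plain round neck 36 mm across from 98 mm up to the top (to grip). Origin: centre of its underside, z up its axis.
- knob1: varnished turned wooden drawer knob, mushroom-shaped, 58 mm tall, 70 g: foot flange 44 mm across, waist 26 mm, round head 58 mm across with a plain cylindrical band from 35 to 44 mm up (its widest part), low domed top. Origin: centre of its underside; z along its axis to the dome. Stands on the turntable at the start; may be absent (None).
- knob2: varnished turned wooden drawer knob, mushroom-shaped, 58 mm tall, 70 g: foot flange 44 mm across, waist 26 mm, round head 58 mm across with a plain cylindrical band from 35 to 44 mm up (its widest part), low domed top. Origin: centre of its underside; z along its axis to the dome. Stands on the turntable at the start; may be absent (None).
- knob3: varnished turned wooden drawer knob, mushroom-shaped, 58 mm tall, 70 g: foot flange 44 mm across, waist 26 mm, round head 58 mm across with a plain cylindrical band from 35 to 44 mm up (its widest part), low domed top. Origin: centre of its underside; z along its axis to the dome. Stands on the turntable at the start; may be absent (None).
- foot1: varnished turned bun foot for a chest, 66 mm tall, 90 g, same wood as the knobs: squat bun 44 mm across underneath, 60 mm across at 21 mm up, shoulder at 42 mm, then a plain round tenon 24 mm across from 42 to 66 mm up (good to grip). Origin: centre of its underside; z along its axis to the tenon's end. Stands on the turntable at the start; may be absent (None).
- foot2: varnished turned bun foot for a chest, 66 mm tall, 90 g, same wood as the knobs: squat bun 44 mm across underneath, 60 mm across at 21 mm up, shoulder at 42 mm, then a plain round tenon 24 mm across from 42 to 66 mm up (good to grip). Origin: centre of its underside; z along its axis to the tenon's end. Stands on the turntable at the start; may be absent (None).
- foot3: varnished turned bun foot for a chest, 66 mm tall, 90 g, same wood as the knobs: squat bun 44 mm across underneath, 60 mm across at 21 mm up, shoulder at 42 mm, then a plain round tenon 24 mm across from 42 to 66 mm up (good to grip). Origin: centre of its underside; z along its axis to the tenon's end. Stands on the turntable at the start; may be absent (None).
- mallet: carver's mallet standing on its black head, 268 mm tall, head 90 mm across; a bystander, to be left alone.
- chisel: bench chisel lying on the bench, 270 mm long; a bystander, to be left alone.
- glue: white glue bottle, 56 mm across, 125 mm tall; a bystander, to be left alone.
- varnish: metal varnish tin, 80 mm across, 85 mm tall; a bystander, to be left alone.
- offcut: dark board offcut 100 x 160 x 28 mm lying flat; a bystander, to be left alone.
- clamp: red bar clamp lying flat, 340 mm long, 31 mm high; a bystander, to be left alone.
- brush: brush lying on the bench, 200 mm long; a bystander, to be left alone.
Things that resemble listed ones, but are neither listed nor needed, are in the scene too. What is shaped like the foot2 but yellow is not meant. What is shaped like the lamp_base but yellow is not meant.

How it is judged (in metres and radians):
On the way, in this order (a step that is already met when the one before it is completed fails the run):
1. the top drawer is pulled out to its stop (at least 217 of 225 mm) (value of joint drawer above 0.217 m), for 0.2 s.
2. every knob present lies in the left compartment and every foot in the right one, at rest (y of knob1 in the frame of left_compartment between -0.066 and 0.066 m and x of knob1 in the frame of left_compartment between -0.005 and 0.285 m and z of knob1 in the frame of left_compartment between -0.01 and 0.055 m and y of knob2 in the frame of left_compartment between -0.066 and 0.066 m and x of knob2 in the frame of left_compartment between -0.005 and 0.285 m and z of knob2 in the frame of left_compartment between -0.01 and 0.055 m and y of knob3 in the frame of left_compartment between -0.066 and 0.066 m and x of knob3 in the frame of left_compartment between -0.005 and 0.285 m and z of knob3 in the frame of left_compartment between -0.01 and 0.055 m and y of foot1 in the frame of right_compartment between -0.066 and 0.066 m and x of foot1 in the frame of right_compartment between -0.005 and 0.285 m and z of foot1 in the frame of right_compartment between -0.01 and 0.055 m and y of foot2 in the frame of right_compartment between -0.066 and 0.066 m and x of foot2 in the frame of right_compartment between -0.005 and 0.285 m and z of foot2 in the frame of right_compartment between -0.01 and 0.055 m and y of foot3 in the frame of right_compartment between -0.066 and 0.066 m and x of foot3 in the frame of right_compartment between -0.005 and 0.285 m and z of foot3 in the frame of right_compartment between -0.01 and 0.055 m and linear speed of each of knob1, knob2, knob3, foot1, foot2, foot3 below 0.05 m/s), for 0.3 s.
3. the drawer is pushed fully home (within 6 mm) (value of joint drawer below 0.006 m), for 0.2 s.
At the end, for the whole second after the job is handed in: The knobs present are in the left compartment and the feet present in the right compartment of the top drawer, on its floor; the drawer is shut to within 6 mm; the lamp base stands upright (within 0.1 rad) on the turntable with its middle within 30 mm of the turntable's middle, at rest (y of knob1 in the frame of left_compartment between -0.066 and 0.066 m and x of knob1 in the frame of left_compartment between -0.005 and 0.285 m and z of knob1 in the frame of left_compartment between -0.01 and 0.055 m and y of knob2 in the frame of left_compartment between -0.066 and 0.066 m and x of knob2 in the frame of left_compartment between -0.005 and 0.285 m and z of knob2 in the frame of left_compartment between -0.01 and 0.055 m and y of knob3 in the frame of left_compartment between -0.066 and 0.066 m and x of knob3 in the frame of left_compartment between -0.005 and 0.285 m and z of knob3 in the frame of left_compartment between -0.01 and 0.055 m and y of foot1 in the frame of right_compartment between -0.066 and 0.066 m and x of foot1 in the frame of right_compartment between -0.005 and 0.285 m and z of foot1 in the frame of right_compartment between -0.01 and 0.055 m and y of foot2 in the frame of right_compartment between -0.066 and 0.066 m and x of foot2 in the frame of right_compartment between -0.005 and 0.285 m and z of foot2 in the frame of right_compartment between -0.01 and 0.055 m and y of foot3 in the frame of right_compartment between -0.066 and 0.066 m and x of foot3 in the frame of right_compartment between -0.005 and 0.285 m and z of foot3 in the frame of right_compartment between -0.01 and 0.055 m and value of joint drawer below 0.006 m and horizontal distance between lamp_base and turntable_middle below 0.03 m and angle between lamp_base's own z axis and vertical below 0.1 rad and z of lamp_base in the frame of turntable_middle between -0.01 and 0.01 m and linear speed of lamp_base below 0.03 m/s); the robot touches nothing.
It fails at once if a bystander (mallet, chisel, glue, varnish tin, offcut, clamp, brush) is moved more than 40 mm (distance of any of mallet, chisel, glue, varnish, offcut, clamp, brush from where it was at the start of the episode above 0.04 m).
It fails at once if a piece moves faster than 0.9 m/s inside the drawer: dropped or thrown in, or the drawer slammed ((linear speed of knob1 above 0.9 m/s and x of knob1 in the frame of drawer_handle between 0.05 and 0.34 m and y of knob1 in the frame of drawer_handle between -0.14 and 0.14 m and z of knob1 in the frame of drawer_handle between -0.09 and 0.03 m) or (linear speed of knob2 above 0.9 m/s and x of knob2 in the frame of drawer_handle between 0.05 and 0.34 m and y of knob2 in the frame of drawer_handle between -0.14 and 0.14 m and z of knob2 in the frame of drawer_handle between -0.09 and 0.03 m) or (linear speed of knob3 above 0.9 m/s and x of knob3 in the frame of drawer_handle between 0.05 and 0.34 m and y of knob3 in the frame of drawer_handle between -0.14 and 0.14 m and z of knob3 in the frame of drawer_handle between -0.09 and 0.03 m) or (linear speed of foot1 above 0.9 m/s and x of foot1 in the frame of drawer_handle between 0.05 and 0.34 m and y of foot1 in the frame of drawer_handle between -0.14 and 0.14 m and z of foot1 in the frame of drawer_handle between -0.09 and 0.03 m) or (linear speed of foot2 above 0.9 m/s and x of foot2 in the frame of drawer_handle between 0.05 and 0.34 m and y of foot2 in the frame of drawer_handle between -0.14 and 0.14 m and z of foot2 in the frame of drawer_handle between -0.09 and 0.03 m) or (linear speed of foot3 above 0.9 m/s and x of foot3 in the frame of drawer_handle between 0.05 and 0.34 m and y of foot3 in the frame of drawer_handle between -0.14 and 0.14 m and z of foot3 in the frame of drawer_handle between -0.09 and 0.03 m)).
Of knob1, knob2, knob3, foot1, foot2, foot3 only 3 to 5 are there at a start; the rules pass over those that are not, and their reading is None.
At some moment in a run one of knob1, knob2, knob3, foot1, foot2, foot3 may be knocked a few centimetres aside while the robot is not near it.
It also fails if it takes over 210 s, if anything falls off the work surface, if the arm or the gripper's body presses on something with over 40 N, if the wrist force passes 120 N, or if a joint passes its speed limit or range.

## Working session

There is one attempt and no reset: what is moved stays moved. The work goes in short steps, Python scripts to look and compute and a tool call to move; the robot and the scene stay as the last step left them, time stands still between calls to the robot, and variables do not carry over. Pictures are saved under pics/ and viewed, and the job is handed in when it is done.

Besides the shell and the picture viewer there is one more tool, called as name(argument=value, ...), one argument or row to a line, values as JSON. step_arm: Moves the arm, as the interface text tells. Its arguments: {"type":"object","properties":{"fingers":{"type":"array"},"linear":{"type":"array"},"dr":{"type":"array"},"force":{"type":"number"}},"required":["fingers","linear","dr"]}

```bash
ls -la; mkdir -p pics; cat > h.py <<'E'
import numpy as np, cv2
from scipy.spatial.transform import Rotation as R
from cell import env, viewer, order
def snap(name,fn):
    s=viewer.snapshot(name); cv2.imwrite('pics/'+fn,s['img']); 
    np.savez('pics/'+fn[:-4]+'.npz',**{k:np.array(s[k]) for k in ('mtx','rvec','tvec')}); return s
def ray(s,u,v):
    M=R.from_rotvec(np.array(s['rvec']).ravel()).as_matrix(); t=np.array(s['tvec']).ravel()
    d=M.T@(np.linalg.inv(s['mtx'])@[u,v,1]); return -M.T@t,d
def onz(s,u,v,z):
    c,d=ray(s,u,v); return c+d*(z-c[2])/d[2]
def proj(s,p):
    return cv2.projectPoints(np.array([p],float),np.array(s['rvec']),np.array(s['tvec']),np.array(s['mtx']),None)[0].ravel()
def load(fn): return dict(np.load('pics/'+fn+'.npz'))
E
python3 - <<'E'
from h import *
for n in ('scene','top','wrist'):
    s=snap(n,n+'0.png'); print(n,ray(s,280,210))
o=env.get_obs(); print(o)
E
```

```text
total 12
drwxr-xr-x  3 agent agent 4096 Dec  7 13:24 .
drwxr-xr-x 23 root  root  4096 Dec  7 13:24 ..
drwxr-xr-x  2 agent agent 4096 Dec  7 13:24 pics
scene (array([1843.81840397,  -22.6669884 , 1561.85699202]), array([-0.66485359, -0.01058719, -0.74716025]))
top (array([ 357.40685342,    8.26645371, 1689.68788785]), array([ 0.10996586, -0.01012242, -0.99392684]))
wrist (array([162.49442922, 582.08786933, 385.2401269 ]), array([ 0.21508382, -0.10218406, -0.97135376]))
{'time': 0.15, 'qpos': array([ 1.07089298e+00,  3.59367292e-01,  1.51117039e+00, -7.33628245e-07,
        1.27251554e+00, -1.15091457e-01]), 'qvel': array([ 0.00039549, -0.00247826, -0.00308385, -0.00036231,  0.00099285,
       -0.00153709]), 'joint_efforts': array([ 1.08355532e-04, -5.15756106e+01, -2.71008772e+01,  6.74994872e-02,
        3.05953610e-02, -8.76962417e-05]), 'eef_pos': array([224.97578435, 555.6485668 , 221.99130429]), 'tool_rot': array([ 0.69455062, -0.13536961,  0.13505749, -0.69356614]), 'wrist_force': array([-0.17552262, -0.3375386 ,  0.09749993]), 'moment': array([-0.03115637, -0.03473945,  0.0345282 ]), 'width': 0.9964767239538407}
```

View pics/scene0.png

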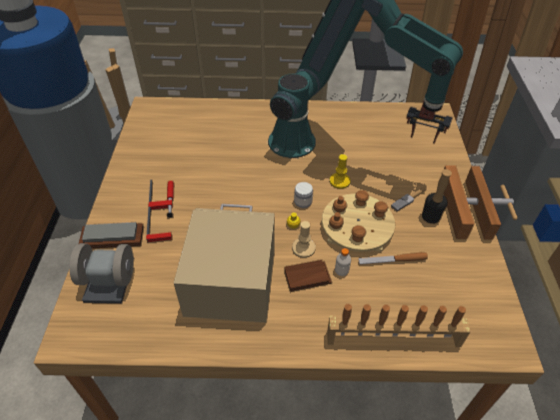

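View pics/top0.png

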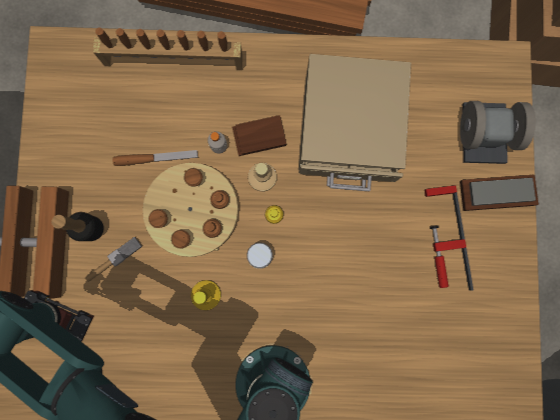

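View pics/wrist0.png

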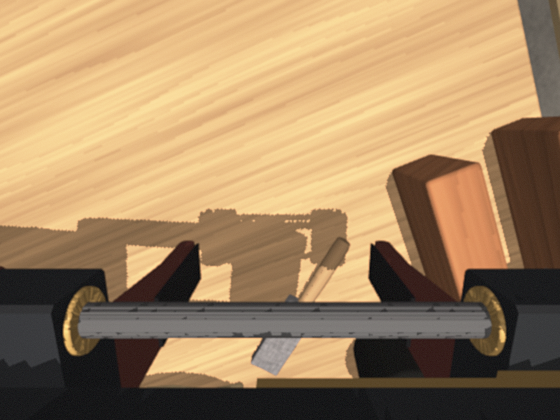

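The top view shows the turntable at about (190,209) with 5 pieces, the lamp base at (262,176), yellow decoys at (274,214) and (206,295), and the cabinet with its handle at about (350,181). I'll zoom in.

```bash
python3 - <<'E'
from h import *
im=cv2.imread('pics/top0.png')
cv2.imwrite('pics/top0z.png',cv2.resize(im[150:310,100:300],None,fx=4,fy=3.75,interpolation=cv2.INTER_CUBIC)[:600])
cv2.imwrite('pics/top0h.png',cv2.resize(im[50:200,290:420],None,fx=4,fy=4,interpolation=cv2.INTER_CUBIC))
im=cv2.imread('pics/scene0.png')
cv2.imwrite('pics/sc0z.png',cv2.resize(im[140:290,270:430],None,fx=4,fy=4,interpolation=cv2.INTER_CUBIC))
s=load('top0')
for n,u,v,z in [('tt',190,209,48),('lampneck',262,170,150),('handleL',330,188,183),('handleR',370,188,183),('cabFL',300,163,220),('cabFR',405,168,220),('cabBL',308,56,220),('cabBR',410,62,220)]:
    print(n,onz(s,u,v,z).round(0))
E
```

```text
tt [535. 275.  48.]
lampneck [647.  49. 150.]
handleL [ 593. -151.  183.]
handleR [ 596. -269.  183.]
cabFL [657. -61. 220.]
cabFR [ 651. -362.  220.]
cabBL [977. -78. 220.]
cabBR [ 968. -378.  220.]
```

View pics/top0z.png

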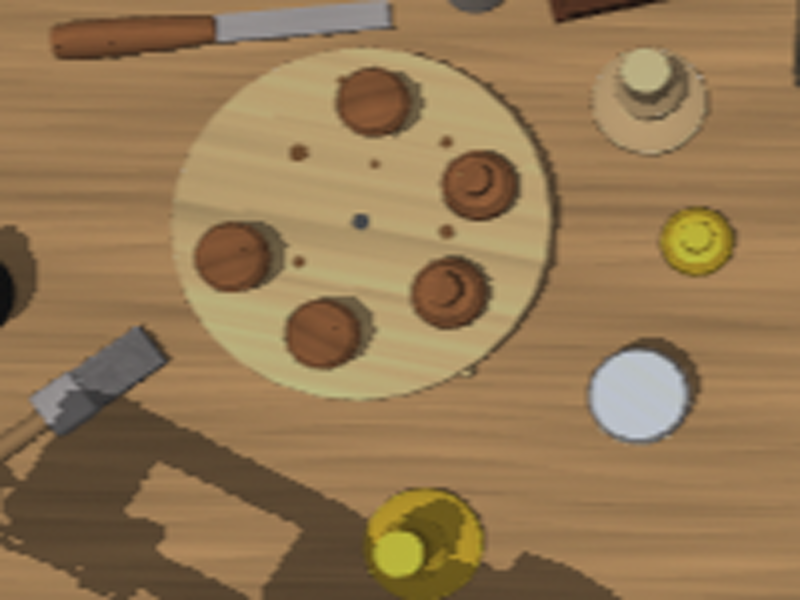

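View pics/sc0z.png

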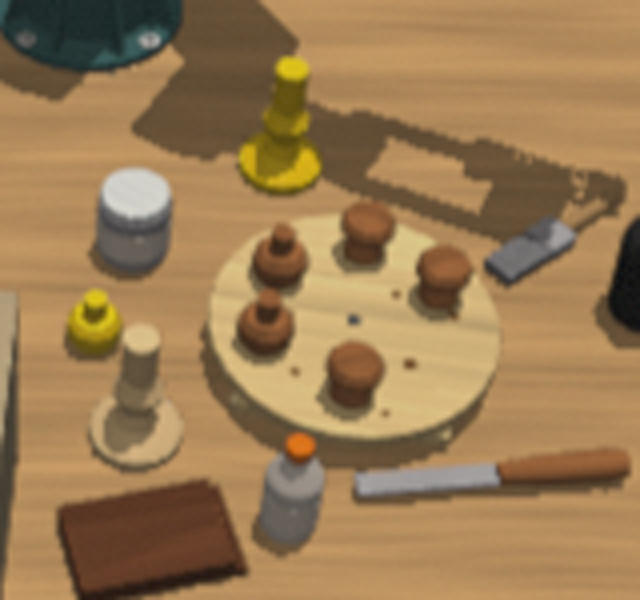

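View pics/top0h.png

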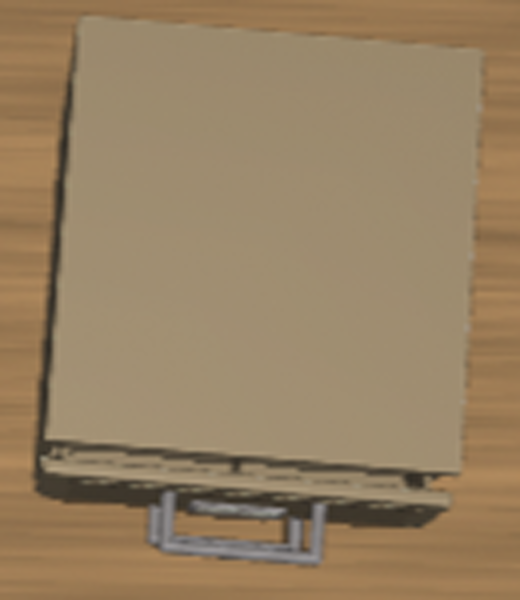

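```bash
python3 - <<'E'
from h import *
s=load('top0')
Z=lambda x,y:(100+(x+.5)/4-.5,150+(y+.5)/3.75-.5)
H=lambda x,y:(290+(x+.5)/4-.5,50+(y+.5)/4-.5)
P=lambda n,uv,z:print(n,onz(s,*uv,z).round(1))
P('tt',Z(361,222),48)
for c in [(374,101),(234,256),(323,333)]:P('knob',Z(*c),88)
for c,t in [((480,184),(480,178)),((450,292),(447,288))]:P('foot bun',Z(*c),69);P(' tenon',Z(*t),114)
P('lamptop',Z(647,70),150);P('lampfoot',Z(650,101),3)
P('ydecoy',Z(698,241),21);P('ylamp',Z(424,542),3);P('tin',Z(640,394),85)
for n,c in dict(FL=(44,440),FR=(460,473),BL=(80,16),BR=(483,49)).items():P(n,H(*c),220)
P('bar',H(168,546),183);P('bar',H(318,562),183)
P('drawerfront',H(42,472),206);P('drawerfront',H(450,505),206)
# scene checks
c=load('scene0')
S=lambda x,y:(270+(x+.5)/4-.5,140+(y+.5)/4-.5)
P2=lambda n,uv,z:print(n,onz(c,*uv,z).round(1))
for k in [(355,365),(443,270),(367,222)]:P2('knob',S(*k),88)
for k in [(265,327),(280,262)]:P2('foot',S(*k),69)
P2('tt',S(354,320),48);P2('lamptop',S(141,340),150);P2('lampfoot',S(136,425),3)
E
```

```text
tt [535.3 275.7  48. ]
knob [631.8 263.7  88. ]
knob [500.5 365.   88. ]
knob [439.3 294.   88. ]
foot bun [567.3 181.1  69. ]
 tenon [566.4 176.5 114. ]
foot bun [476.6 200.9  69. ]
 tenon [476.5 197.9 114. ]
lamptop [651.8  51.4 150. ]
lampfoot [652.5  52.3   3. ]
ydecoy [528.9   9.8  21. ]
ylamp [268.7 220.9   3. ]
tin [395.9  50.8  85. ]
FL [666.7 -62.2 220. ]
FR [ 650.9 -361.1  220. ]
BL [984.2 -82.3 220. ]
BR [ 968.2 -379.3  220. ]
bar [ 598.2 -156.2  183. ]
bar [ 589.3 -266.1  183. ]
drawerfront [646.1 -61.9 206. ]
drawerfront [ 630.  -357.3  206. ]
knob [633.  264.6  88. ]
knob [505.5 365.4  88. ]
knob [440.1 293.7  88. ]
foot [570.5 181.9  69. ]
foot [481.7 202.3  69. ]
tt [540.7 276.5  48. ]
lamptop [658.7  52.7 150. ]
lampfoot [646.6  54.2   3. ]
```

```bash
cat >> h.py <<'E'
def plan(x,y,z,yaw):
    """TCP target, tool down, tool z along world yaw (deg, mod 180): print shift and turn in tool axes"""
    o=env.get_obs(); T=R.from_quat(o['tool_rot']); p=o['eef_pos']
    best=None
    for a in (yaw,yaw+180):
        a=np.radians(a); zt=np.array([np.cos(a),np.sin(a),0]); yt=np.array([0,0,-1.]); xt=np.cross(yt,zt)
        W=R.from_matrix(np.c_[xt,yt,zt]); d=(T.inv()*W).as_rotvec(degrees=True)
        q6=o['qpos'][5]
        if best is None or np.linalg.norm(d)<np.linalg.norm(best): best=d
    sh=T.inv().apply(np.array([x,y,z])-p)
    print('lin',sh.round(1),'dist',np.linalg.norm(sh).round(),'dr',best.round(1),'| tcp',p.round(1),'toolz',T.apply([0,0,1]).round(3),'q',o['qpos'].round(2),'w',round(o['width'],3),'t',o['time'])
# cabinet frame
CE=np.array([658.8,-211.6]); TH=np.radians(-3.4)
cx=np.array([np.cos(TH),np.sin(TH)]); cy=np.array([-np.sin(TH),np.cos(TH)])
def cab(x,y): return CE+x*cx+y*cy
E
python3 - <<'E'
from h import *
print(cab(-65,0),cab(-267,0))
plan(594,-208,300,-3.4)
E
```

```text
[ 593.91441118 -207.74508572] [ 392.26996594 -195.76519826]
lin [ 628.7  -77.3 -569.4] dist 852.0 dr [ 0.1 71.4  0. ] | tcp [225.  555.6 222. ] toolz [ 0.375  0.927 -0.001] q [ 1.07  0.36  1.51 -0.    1.27 -0.12] w 0.996 t 0.15
```

step_arm(
  fingers=[1,1,1,1,1,1,1,1],
  linear=[
    [0,-40,0],
    [20,-78,-15],
    [55,-78,-50],
    [90,-78,-80],
    [125,-78,-113],
    [160,-78,-145],
    [195,-78,-177],
    [230,-78,-208],
  ],
  dr=[
    [0,0,0],
    [0,4,0],
    [0,8,0],
    [0,12,0],
    [0,16,0],
    [0,20,0],
    [0,24,0],
    [0,28,0],
  ],
)

```text
time: 0.95
eef_pos: [360.5, 275.1, 300.6]
tool_rot: [0.64, -0.3, 0.3, -0.64]
wrist_force: [-0.1, 0.3, 0.1]
width: 0.997
```

```bash
python3 - <<'E'
from h import *
plan(594,-208,300,-3.4)
E
```

```text
lin [ 520.6    0.7 -130. ] dist 537.0 dr [ 0.  43.2  0. ] | tcp [360.5 275.1 300.6] toolz [ 0.768  0.64  -0.   ] q [ 0.5   0.07  1.69 -0.    1.38 -0.2 ] w 0.997 t 0.95
```

step_arm(
  fingers=[1,1,0.6,0.4,0.4,0.4,0.4,0.4],
  linear=[
    [48,0,-12],
    [97,0,-24],
    [145,0,-36],
    [193,0,-48],
    [242,0,-60],
    [290,0,-72],
    [338,0,-84],
    [387,0,-96],
  ],
  dr=[
    [0,4,0],
    [0,8,0],
    [0,12,0],
    [0,16,0],
    [0,20,0],
    [0,24,0],
    [0,28,0],
    [0,32,0],
  ],
)

```text
time: 1.75
eef_pos: [535.3, -82.9, 300.5]
tool_rot: [-0.533, 0.465, -0.465, 0.533]
wrist_force: [1.7, 0.6, 0.6]
width: 0.496
```

```bash
python3 - <<'E'
from h import *
plan(594,-208,300,-3.4)
E
```

```text
lin [131.9   0.4  41.2] dist 138.0 dr [ 0.  11.2 -0. ] | tcp [535.3 -82.9 300.5] toolz [ 0.991  0.135 -0.   ] q [-0.28  0.21  1.52  0.    1.41 -0.42] w 0.496 t 1.75
```

step_arm(
  fingers=[0.4,0.4,0.4,0.4,0.4],
  linear=[
    [45,0,14],
    [90,0,28],
    [132,0,41],
    [132,0,41],
    [132,0,41],
  ],
  dr=[
    [0,4,0],
    [0,8,0],
    [0,11.2,0],
    [0,11.2,0],
    [0,11.2,0],
  ],
)

```text
time: 2.25
eef_pos: [593.6, -206.6, 299.7]
tool_rot: [-0.485, 0.515, -0.514, 0.485]
wrist_force: [0.5, 1.1, 0.5]
width: 0.402
```

```bash
python3 - <<'E'
from h import *
plan(594,-208,210,-3.4)
s=snap('wrist','w1.png')
for p in [(598.2,-156.2,183),(589.3,-266,183),cab(-65,0).tolist()+[183]]: print(proj(s,p))
E
```

```text
lin [ 1.5 89.7  0.7] dist 90.0 dr [ 0.1  0.1 -0.1] | tcp [ 593.6 -206.6  299.7] toolz [ 0.998 -0.058 -0.002] q [-0.44  0.35  1.34  0.    1.46 -0.39] w 0.402 t 2.25
[287.23431546 150.08709445]
[284.23317717 273.40967854]
[285.6313069  210.85961692]
```

View pics/w1.png

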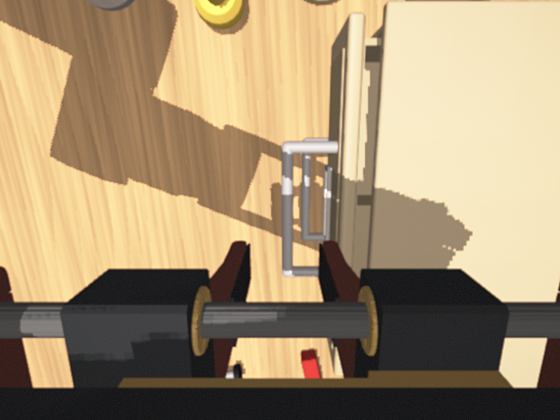

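```bash
python3 - <<'E'
from h import *
s=load('w1')
for n,u,v,z in [('b',288,147,183),('b',289,270,183),('edge',389,5,220),('edge',374,265,220)]: print(n,onz(s,u,v,z).round(1))
E
```

```text
b [ 599.  -153.7  183. ]
b [ 593.8 -262.9  183. ]
edge [669.2 -65.2 220. ]
edge [ 660.8 -246.1  220. ]
```

```bash
sed -i 's/CE=np.array.*/CE=np.array([661.5,-211.5]); TH=np.radians(-3.0)/' h.py; python3 - <<'E'
from h import *
plan(596.5,-208.5,165,-3.0)
E
```

```text
lin [  2.9 135.    3.6] dist 135.0 dr [ 0.1 -0.2 -0.1] | tcp [ 593.3 -205.5  300. ] toolz [ 0.998 -0.057 -0.002] q [-0.44  0.34  1.34  0.    1.46 -0.39] w 0.4 t 2.3
```

step_arm(
  fingers=[0.4,0.4,0.4,0.4,0.4,0.4,0.4,0.4],
  linear=[
    [3,20,3.5],
    [3,40,3.5],
    [3,60,3.5],
    [3,80,3.5],
    [3,100,3.5],
    [3,120,3.5],
    [3,135,3.5],
    [3,135,3.5],
  ],
  dr=[
    [0,0,0],
    [0,0,0],
    [0,0,0],
    [0,0,0],
    [0,0,0],
    [0,0,0],
    [0,0,0],
    [0,0,0],
  ],
)

```text
time: 3.1
eef_pos: [595.1, -206.6, 163.8]
tool_rot: [-0.487, 0.515, -0.512, 0.486]
wrist_force: [0.3, 0.6, 0.7]
width: 0.396
```

step_arm(
  fingers=[0,0,0,0,0,0],
  linear=[
    [0,0,0],
    [0,0,0],
    [0,0,0],
    [0,0,0],
    [0,0,0],
    [0,0,0],
  ],
  dr=[
    [0,0,0],
    [0,0,0],
    [0,0,0],
    [0,0,0],
    [0,0,0],
    [0,0,0],
  ],
  force=20,
)

```text
time: 3.7
eef_pos: [597.5, -209.2, 166.7]
tool_rot: [0.485, -0.514, 0.514, -0.486]
wrist_force: [-1.9, 0.9, 5.9]
width: 0.107
```

```bash
python3 - <<'E'
from h import *
x,y=cab(-42-224,3)
plan(x,y,165,-3.0)
E
```

```text
lin [  -3.2    1.5 -201.9] dist 202.0 dr [-0.  -0.3  0. ] | tcp [ 597.5 -209.2  166.7] toolz [ 0.998 -0.057  0.001] q [-0.45  0.46  1.5   0.    1.18 -0.39] w 0.107 t 3.7
```

step_arm(
  fingers=[0,0,0,0,0,0,0,0],
  linear=[
    [0,0,-10],
    [0,0,-30],
    [-1,0,-50],
    [-1,0,-75],
    [-2,0,-100],
    [-2,0,-125],
    [-3,0,-150],
    [-3,0,-170],
  ],
  dr=[
    [0,0,0],
    [0,0,0],
    [0,0,0],
    [0,0,0],
    [0,0,0],
    [0,0,0],
    [0,0,0],
    [0,0,0],
  ],
)

```text
time: 4.5
eef_pos: [428.1, -199.4, 166.7]
tool_rot: [0.486, -0.511, 0.516, -0.485]
wrist_force: [2.9, -7.1, -0.9]
width: 0.106
```

step_arm(
  fingers=[0,0,0,0,0,0],
  linear=[
    [0,0,-8],
    [0,0,-16],
    [0,0,-24],
    [0,0,-30],
    [0,0,-33],
    [0,0,-33],
  ],
  dr=[
    [0,0,0],
    [0,0,0],
    [0,0,0],
    [0,0,0],
    [0,0,0],
    [0,0,0],
  ],
)

```text
time: 5.1
eef_pos: [395.2, -197.5, 166.7]
tool_rot: [0.487, -0.512, 0.516, -0.485]
wrist_force: [-1.4, -6.9, 2.8]
width: 0.105
```

```bash
python3 - <<'E'
from h import *
x,y=cab(-42-224,3)
plan(x,y,165,-3.0)
print(env.get_obs()['wrist_force'])
s=snap('top','top1.png')
cv2.imwrite('pics/top1z.png',cv2.resize(s['img'][60:320,120:420],None,fx=2.5,fy=2.3,interpolation=cv2.INTER_CUBIC))
E
```

```text
lin [-3.   1.6  0.6] dist 3.0 dr [-0.2 -0.2  0.3] | tcp [ 395.2 -197.5  166.7] toolz [ 0.998 -0.056  0.003] q [-0.62  0.2   1.91 -0.    1.03 -0.56] w 0.105 t 5.1
[-1.37304928 -6.9452842   2.81673962]
```

View pics/top1z.png

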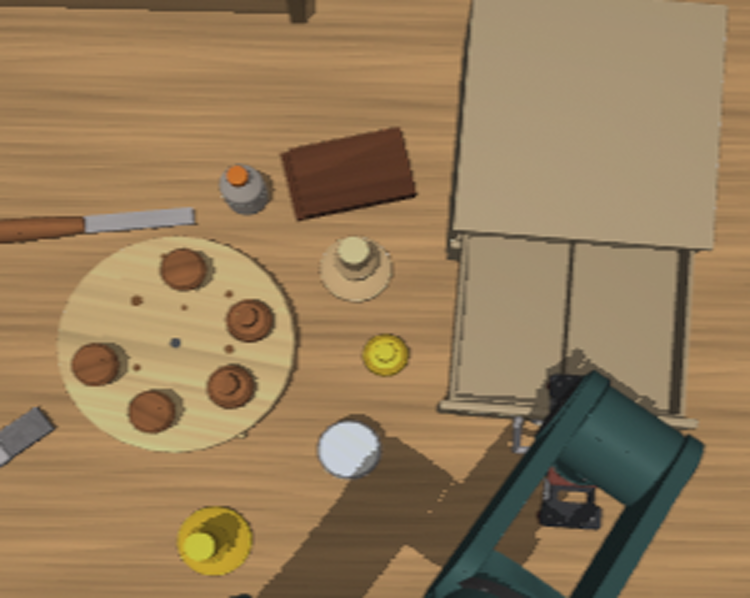

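The drawer is nearly out. I'll pull on until the stop pushes back.

step_arm(
  fingers=[0,0,0,0],
  linear=[
    [0,0,-3],
    [0,0,-6],
    [0,0,-6],
    [0,0,-6],
  ],
  dr=[
    [0,0,0],
    [0,0,0],
    [0,0,0],
    [0,0,0],
  ],
)

```text
time: 5.55
eef_pos: [392.8, -197.4, 166.7]
tool_rot: [0.485, -0.51, 0.518, -0.486]
wrist_force: [10.6, -5.2, -7.8]
width: 0.107
```

step_arm(
  fingers=[0,0,0,0],
  linear=[
    [0,0,-3],
    [0,0,-3],
    [0,0,-3],
    [0,0,-3],
  ],
  dr=[
    [0,0,0],
    [0,0,0],
    [0,0,0],
    [0,0,0],
  ],
)

```text
time: 5.95
eef_pos: [392.8, -197.5, 166.8]
tool_rot: [0.483, -0.509, 0.519, -0.487]
wrist_force: [20.8, -3.8, -16.9]
width: 0.107
```

step_arm(
  fingers=[0.1,0.4,0.4,0.4,0.4,0.4,0.4,0.4],
  linear=[
    [0,0,6],
    [0,0,6],
    [0,0,6],
    [0,0,6],
    [0,-30,6],
    [0,-60,6],
    [0,-100,6],
    [0,-130,6],
  ],
  dr=[
    [0,0,0],
    [0,0,0],
    [0,0,0],
    [0,0,0],
    [0,0,0],
    [0,0,0],
    [0,0,0],
    [0,0,0],
  ],
)

```text
time: 6.75
eef_pos: [391.4, -194.3, 297.5]
tool_rot: [0.486, -0.514, 0.514, -0.486]
wrist_force: [0.3, -1.2, 0.2]
width: 0.399
```

```bash
python3 - <<'E'
from h import *
s=snap('top','top2.png')
cv2.imwrite('pics/top2z.png',cv2.resize(s['img'][60:320,120:420],None,fx=2.5,fy=2.3,interpolation=cv2.INTER_CUBIC))
s=snap('wrist','w2.png')
plan(476.5,199,300,90)
E
```

```text
lin [-398.8   -1.7   60.6] dist 403.0 dr [-0.5 86.8 -0.1] | tcp [ 393.4 -195.7  299.5] toolz [ 0.998 -0.057  0.006] q [-0.62  0.05  1.72  0.    1.36 -0.56] w 0.402 t 6.85
```

View pics/top2z.png

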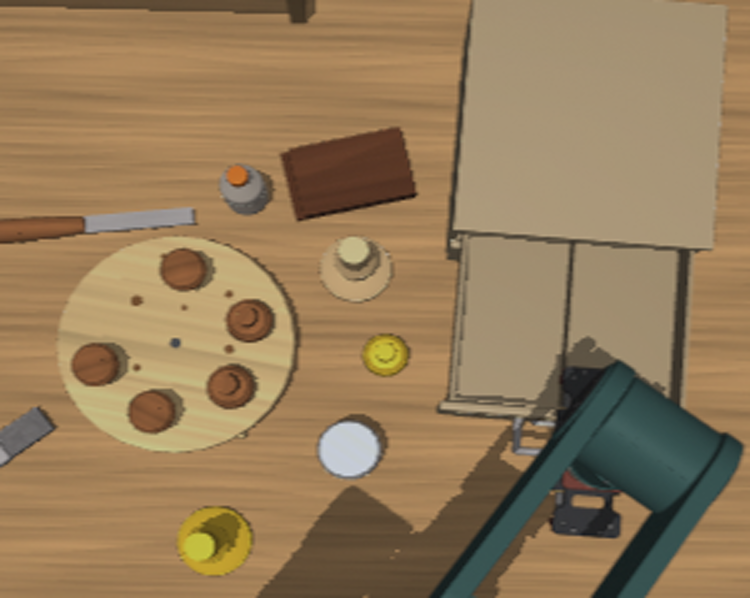

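View pics/w2.png

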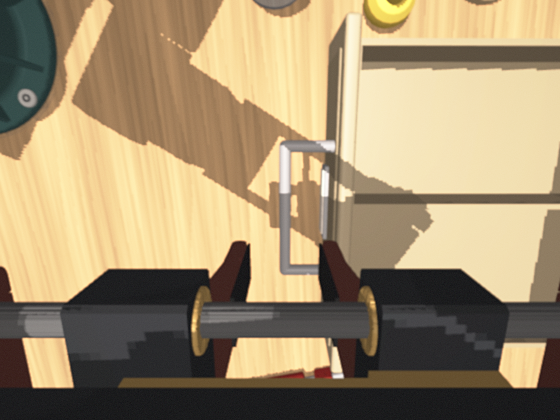

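```bash
python3 - <<'E'
from h import *
s=load('w2')
for n,u,v,z in [('div',400,198,168),('div',540,198,168),('wallL',420,42,185),('frontinner',359,100,206),('frontinner',359,200,206),('bar',285,146,183),('bar',285,268,183)]:
    p=onz(s,u,v,z)[:2]-CE; print(n,(p+CE).round(1),'cab',round(p@cx,1),round(p@cy,1))
plan(478,200,290,-50)
E
```

```text
div [ 499.3 -195.9] cab -162.8 7.1
div [ 627.2 -203.4] cab -34.7 6.3
wallL [505.1 -70.3] cab -163.6 132.8
frontinner [ 453.6 -111.3] cab -212.9 89.2
frontinner [ 453.5 -186.8] cab -209.0 13.7
bar [ 397.4 -142.7] cab -267.4 54.9
bar [ 391.2 -251.6] cab -267.8 -54.2
lin [-399.9    8.3   62. ] dist 405.0 dr [-0.4 46.8  0.1] | tcp [ 393.4 -195.7  299.5] toolz [ 0.998 -0.057  0.006] q [-0.62  0.05  1.72  0.    1.36 -0.56] w 0.402 t 6.85
```

step_arm(
  fingers=[0.6,0.6,0.6,0.6,0.6,0.6,0.6,0.6],
  linear=[
    [-49,1,7],
    [-98,2,15],
    [-147,3,22],
    [-196,4,30],
    [-245,5,38],
    [-294,6,45],
    [-343,7,53],
    [-390,8,60],
  ],
  dr=[
    [0,6,0],
    [0,12,0],
    [0,18,0],
    [0,24,0],
    [0,30,0],
    [0,36,0],
    [0,42,0],
    [0,47,0],
  ],
)

```text
time: 7.65
eef_pos: [472.7, 193.5, 286.2]
tool_rot: [-0.24, 0.665, -0.665, 0.238]
wrist_force: [0.3, -0.9, -1.1]
width: 0.602
```

step_arm(
  fingers=[0.6,0.6],
  linear=[
    [-6,0,7],
    [-6,0,7],
  ],
  dr=[
    [0,0,0],
    [0,0,0],
  ],
)

```text
time: 7.85
eef_pos: [482.6, 190.3, 286.2]
tool_rot: [0.242, -0.664, 0.665, -0.241]
wrist_force: [0.4, -0.9, -0.7]
width: 0.6
```

```bash
python3 - <<'E'
from h import *
s=snap('wrist','w3.png')
plan(478,200,290,-50)
for p in [(476.5,200.5,69),(476.5,198,114),(567,181,69),(535.3,275.7,48)]: print(p,proj(s,p).round(0))
E
```

```text
lin [ -3.7  -3.6 -10.8] dist 12.0 dr [ 0.  -0.2  0.2] | tcp [482.1 189.3 286.4] toolz [ 0.641 -0.768 -0.001] q [ 0.24  0.19  1.59 -0.    1.37  1.12] w 0.599 t 7.9
(476.5, 200.5, 69) [275. 186.]
(476.5, 198, 114) [276. 195.]
(567, 181, 69) [341. 136.]
(535.3, 275.7, 48) [258. 102.]
```

View pics/w3.png

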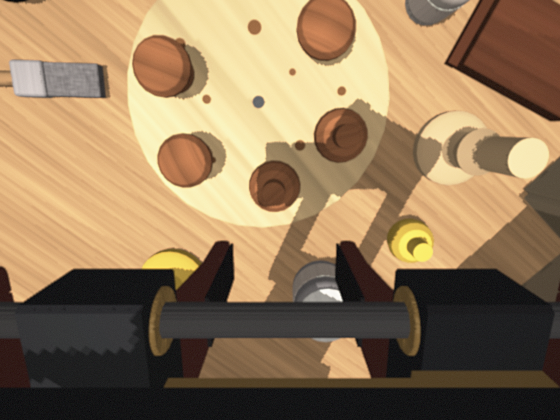

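```bash
python3 - <<'E'
from h import *
s=load('w3')
print(onz(s,274,189,114),onz(s,275,186,69))
plan(477,200.5,94,-50)
E
```

```text
[480.0941908  203.75813985 114.        ] [476.35746093 200.95383067  69.        ]
lin [ -3.8 192.4 -11.7] dist 193.0 dr [ 0.  -0.2  0.2] | tcp [482.1 189.3 286.4] toolz [ 0.641 -0.768 -0.001] q [ 0.24  0.19  1.59 -0.    1.37  1.12] w 0.599 t 7.9
```

step_arm(
  fingers=[0.6,0.6,0.6,0.6,0.6,0.6,0.6,0.6],
  linear=[
    [-4,35,-12],
    [-4,70,-12],
    [-4,105,-12],
    [-4,135,-12],
    [-4,160,-12],
    [-4,180,-12],
    [-4,192,-12],
    [-4,192,-12],
  ],
  dr=[
    [0,0,0],
    [0,0,0],
    [0,0,0],
    [0,0,0],
    [0,0,0],
    [0,0,0],
    [0,0,0],
    [0,0,0],
  ],
)

```text
time: 8.7
eef_pos: [476.7, 199.9, 94.3]
tool_rot: [-0.241, 0.665, -0.665, 0.239]
wrist_force: [0.3, -0.5, 0.3]
width: 0.601
```

step_arm(
  fingers=[0.4,0,0,0,0,0],
  linear=[
    [0,0,0],
    [0,0,0],
    [0,0,0],
    [0,0,0],
    [0,0,0],
    [0,0,0],
  ],
  dr=[
    [0,0,0],
    [0,0,0],
    [0,0,0],
    [0,0,0],
    [0,0,0],
    [0,0,0],
  ],
  force=15,
)

```text
time: 9.3
eef_pos: [478.8, 201.9, 96.3]
tool_rot: [0.24, -0.665, 0.665, -0.241]
wrist_force: [0.4, -1.2, 5.1]
width: 0.265
```

step_arm(
  fingers=[0,0,0,0,0,0],
  linear=[
    [0,-10,0],
    [0,-35,0],
    [0,-75,0],
    [0,-120,0],
    [0,-160,0],
    [0,-190,0],
  ],
  dr=[
    [0,0,0],
    [0,0,0],
    [0,0,0],
    [0,0,0],
    [0,0,0],
    [0,0,0],
  ],
)

```text
time: 9.9
eef_pos: [478.5, 201.8, 288.9]
tool_rot: [0.24, -0.665, 0.665, -0.241]
wrist_force: [1.0, 0.8, -1.4]
width: 0.266
```

```bash
python3 - <<'E'
from h import *
s=snap('wrist','w4.png')
for n,x,y in [('R1',60,-66.5),('R2',135,-66.5),('L1',45,66.5),('L2',108,66.5),('L3',170,66.5)]: print(n,cab(-208+x,y).round(1))
x,y=cab(-208+135,-66.5); plan(x,y,290,-50)
E
```

```text
R1 [ 510.2 -270.2]
R2 [ 585.1 -274.1]
L1 [ 502.2 -136.6]
L2 [ 565.1 -139.9]
L3 [ 627.  -143.1]
lin [224.7   3.  433.1] dist 488.0 dr [-0.2 -0.2 -0.5] | tcp [480.8 202.5 293.3] toolz [ 0.64  -0.769  0.004] q [ 0.27  0.18  1.58 -0.    1.37  1.14] w 0.272 t 9.95
```

View pics/w4.png

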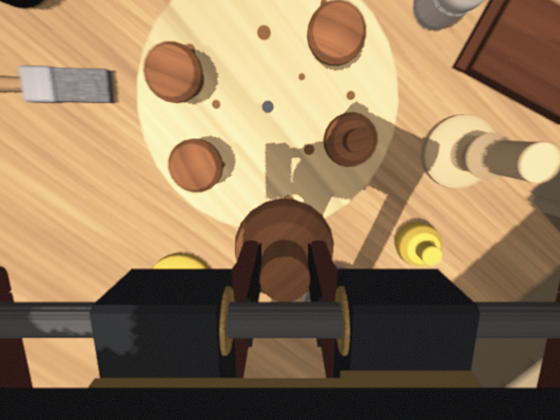

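The foot is held upright. Carrying it to the right compartment.

step_arm(
  fingers=[0,0,0,0,0,0,0,0],
  linear=[
    [12,0,23],
    [30,0,58],
    [50,0,97],
    [71,0,137],
    [92,0,177],
    [113,0,217],
    [134,0,257],
    [155,0,297],
  ],
  dr=[
    [0,0,0],
    [0,0,0],
    [0,0,0],
    [0,0,0],
    [0,0,0],
    [0,0,0],
    [0,0,0],
    [0,0,0],
  ],
)

```text
time: 10.75
eef_pos: [548.6, -127.4, 285.7]
tool_rot: [-0.241, 0.665, -0.665, 0.24]
wrist_force: [0.6, 0.7, -1.3]
width: 0.269
```

step_arm(
  fingers=[0,0,0,0,0,0],
  linear=[
    [20,0,38],
    [40,0,75],
    [58,0,112],
    [70,0,136],
    [70,0,136],
    [70,0,136],
  ],
  dr=[
    [0,0,0],
    [0,0,0],
    [0,0,0],
    [0,0,0],
    [0,0,0],
    [0,0,0],
  ],
)

```text
time: 11.35
eef_pos: [581.6, -275.0, 285.1]
tool_rot: [-0.24, 0.666, -0.665, 0.24]
wrist_force: [0.5, -0.4, -0.3]
width: 0.267
```

```bash
python3 - <<'E'
from h import *
s=snap('wrist','w5.png')
x,y=cab(-208+135,-66.5); plan(x,y,166,-50)
E
```

```text
lin [ -2.8 119.3   2.4] dist 119.0 dr [ 0.1 -0.3  0. ] | tcp [ 581.5 -274.2  285.3] toolz [ 0.639 -0.769 -0.002] q [-0.55  0.38  1.33  0.    1.44  0.33] w 0.27 t 11.4
```

View pics/w5.png

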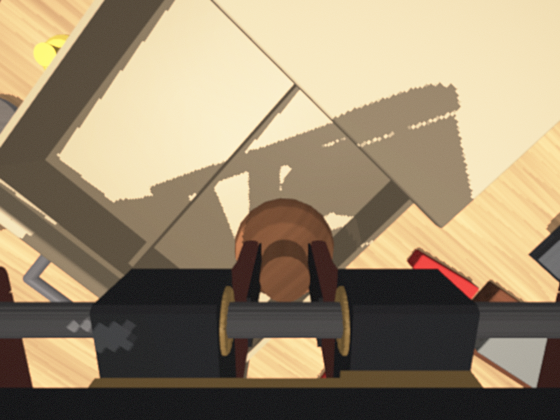

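step_arm(
  fingers=[0,0,0,0,0,0,0,0],
  linear=[
    [-3,20,2],
    [-3,45,2],
    [-3,70,2],
    [-3,90,2],
    [-3,105,2],
    [-3,113,2],
    [-3,117,2],
    [-3,119,2],
  ],
  dr=[
    [0,0,0],
    [0,0,0],
    [0,0,0],
    [0,0,0],
    [0,0,0],
    [0,0,0],
    [0,0,0],
    [0,0,0],
  ],
)

```text
time: 12.2
eef_pos: [585.9, -274.2, 167.0]
tool_rot: [0.241, -0.665, 0.665, -0.241]
wrist_force: [-0.4, 0.7, -0.5]
width: 0.266
```

step_arm(
  fingers=[0,0,0],
  linear=[
    [0,1,0],
    [0,2,0],
    [0,2,0],
  ],
  dr=[
    [0,0,0],
    [0,0,0],
    [0,0,0],
  ],
)

```text
time: 12.5
eef_pos: [586.3, -274.7, 166.3]
tool_rot: [0.24, -0.665, 0.665, -0.241]
wrist_force: [-1.4, 2.0, 5.5]
width: 0.27
```

step_arm(
  fingers=[0.45,0.45,0.45,0.45,0.45,0.45,0.45,0.45],
  linear=[
    [0,0,0],
    [0,0,0],
    [0,0,0],
    [0,-15,0],
    [0,-40,0],
    [0,-70,0],
    [0,-100,0],
    [0,-130,0],
  ],
  dr=[
    [0,0,0],
    [0,0,0],
    [0,0,0],
    [0,0,0],
    [0,0,0],
    [0,0,0],
    [0,0,0],
    [0,0,0],
  ],
)

```text
time: 13.3
eef_pos: [585.6, -274.7, 295.7]
tool_rot: [-0.24, 0.665, -0.665, 0.24]
wrist_force: [0.4, -0.1, -0.7]
width: 0.454
```

```bash
python3 - <<'E'
from h import *
s=snap('top','top3.png')
cv2.imwrite('pics/top3z.png',cv2.resize(s['img'][100:280,130:330],None,fx=4,fy=3.3,interpolation=cv2.INTER_CUBIC))
s=snap('wrist','w6.png')
plan(568,182,290,-50)
E
```

```text
lin [-277.5    7.4 -365.1] dist 459.0 dr [-0.5 -0.3 -0.2] | tcp [ 588.  -276.1  299.6] toolz [ 0.639 -0.769  0.008] q [-0.55  0.37  1.3  -0.    1.46  0.33] w 0.45 t 13.4
```

View pics/top3z.png

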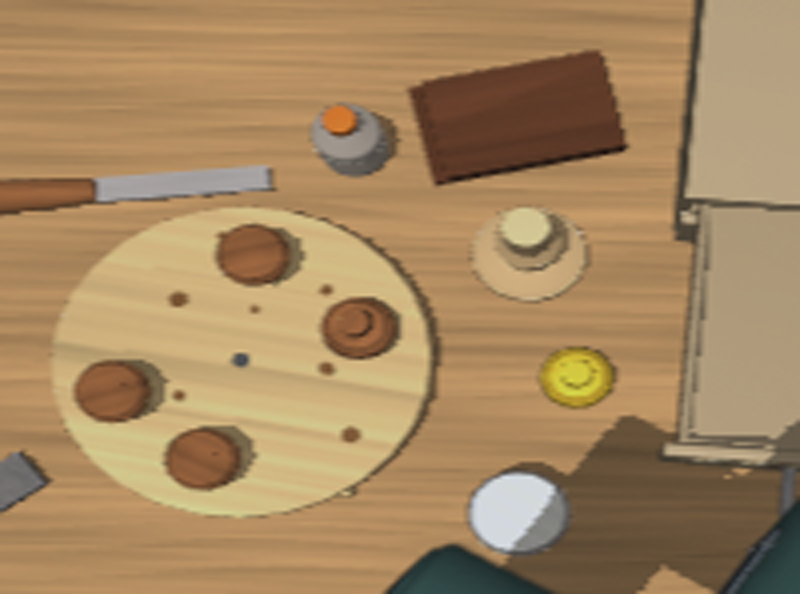

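View pics/w6.png

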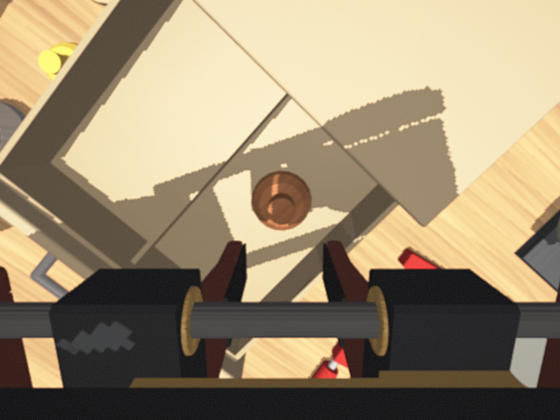

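step_arm(
  fingers=[0.6,0.6,0.6,0.6,0.6,0.6,0.6,0.6],
  linear=[
    [-28,1,-37],
    [-56,1,-74],
    [-84,2,-111],
    [-112,3,-148],
    [-140,4,-185],
    [-168,5,-222],
    [-196,5,-259],
    [-224,6,-296],
  ],
  dr=[
    [0,0,0],
    [0,0,0],
    [0,0,0],
    [0,0,0],
    [0,0,0],
    [0,0,0],
    [0,0,0],
    [0,0,0],
  ],
)

```text
time: 14.2
eef_pos: [567.9, 97.8, 287.6]
tool_rot: [-0.241, 0.665, -0.665, 0.24]
wrist_force: [1.6, 0.1, -0.2]
width: 0.601
```

step_arm(
  fingers=[0.6,0.6,0.6,0.6],
  linear=[
    [-28,0,-37],
    [-53,0,-69],
    [-53,0,-69],
    [-53,0,-69],
  ],
  dr=[
    [0,0,0],
    [0,0,0],
    [0,0,0],
    [0,0,0],
  ],
)

```text
time: 14.6
eef_pos: [564.6, 183.5, 287.5]
tool_rot: [0.242, -0.665, 0.665, -0.24]
wrist_force: [0.5, -0.7, -0.5]
width: 0.597
```

```bash
python3 - <<'E'
from h import *
s=snap('wrist','w7.png')
plan(568,182,94,-50)
for p in [(567.3,181.1,69),(567.3,181.1,114)]: print(p,proj(s,p).round(0))
E
```

```text
lin [ -2.4 193.7   2.4] dist 194.0 dr [ 0.  -0.2  0.1] | tcp [564.8 182.5 287.7] toolz [ 0.64  -0.768 -0.   ] q [ 0.2   0.3   1.43 -0.    1.41  1.07] w 0.604 t 14.65
(567.3, 181.1, 69) [289. 187.]
(567.3, 181.1, 114) [289. 195.]
```

View pics/w7.png

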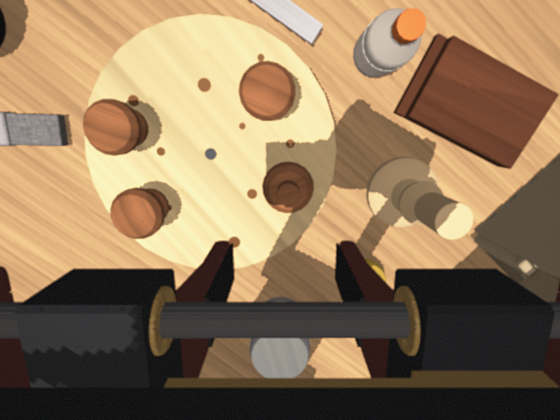

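step_arm(
  fingers=[0.6,0.6,0.6,0.6,0.6,0.6,0.6,0.6],
  linear=[
    [-2,35,2],
    [-2,70,2],
    [-2,105,2],
    [-2,135,2],
    [-2,160,2],
    [-2,182,2],
    [-2,194,2],
    [-2,194,2],
  ],
  dr=[
    [0,0,0],
    [0,0,0],
    [0,0,0],
    [0,0,0],
    [0,0,0],
    [0,0,0],
    [0,0,0],
    [0,0,0],
  ],
)

```text
time: 15.45
eef_pos: [566.9, 181.1, 92.9]
tool_rot: [-0.241, 0.665, -0.665, 0.239]
wrist_force: [-0.1, -0.3, 1.1]
width: 0.602
```

step_arm(
  fingers=[0.4,0,0,0,0,0],
  linear=[
    [0,0,0],
    [0,0,0],
    [0,0,0],
    [0,0,0],
    [0,0,0],
    [0,0,0],
  ],
  dr=[
    [0,0,0],
    [0,0,0],
    [0,0,0],
    [0,0,0],
    [0,0,0],
    [0,0,0],
  ],
  force=15,
)

```text
time: 16.05
eef_pos: [568.8, 182.9, 95.4]
tool_rot: [0.24, -0.665, 0.665, -0.241]
wrist_force: [0.5, 0.1, 5.3]
width: 0.273
```

step_arm(
  fingers=[0,0,0,0,0,0],
  linear=[
    [0,-10,0],
    [0,-35,0],
    [0,-75,0],
    [0,-120,0],
    [0,-160,0],
    [0,-195,0],
  ],
  dr=[
    [0,0,0],
    [0,0,0],
    [0,0,0],
    [0,0,0],
    [0,0,0],
    [0,0,0],
  ],
)

```text
time: 16.65
eef_pos: [567.9, 182.9, 292.4]
tool_rot: [0.24, -0.665, 0.665, -0.241]
wrist_force: [0.7, -1.0, -0.3]
width: 0.272
```

```bash
python3 - <<'E'
from h import *
s=snap('wrist','w8.png')
x,y=cab(-208+55,-66.5); plan(x,y,290,-50)
E
```

```text
lin [340.5   6.9 306.5] dist 458.0 dr [-0.3 -0.2 -0.5] | tcp [570.8 183.5 298.5] toolz [ 0.64  -0.769  0.005] q [0.2  0.3  1.41 0.   1.42 1.07] w 0.272 t 16.7
```

View pics/w8.png

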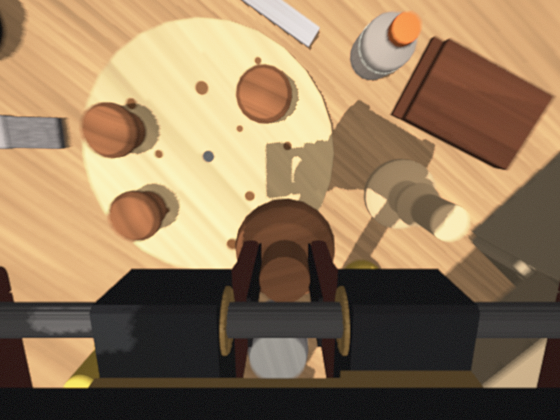

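step_arm(
  fingers=[0,0,0,0,0,0,0,0],
  linear=[
    [18,0,16],
    [50,1,45],
    [84,2,76],
    [118,3,107],
    [152,4,138],
    [186,4,168],
    [220,5,198],
    [252,5,227],
  ],
  dr=[
    [0,0,0],
    [0,0,0],
    [0,0,0],
    [0,0,0],
    [0,0,0],
    [0,0,0],
    [0,0,0],
    [0,0,0],
  ],
)

```text
time: 17.5
eef_pos: [518.4, -154.4, 284.7]
tool_rot: [-0.241, 0.665, -0.665, 0.24]
wrist_force: [0.7, 0.6, -0.3]
width: 0.269
```

step_arm(
  fingers=[0,0,0,0,0],
  linear=[
    [34,0,30],
    [65,0,58],
    [88,0,79],
    [88,0,79],
    [88,0,79],
  ],
  dr=[
    [0,0,0],
    [0,0,0],
    [0,0,0],
    [0,0,0],
    [0,0,0],
  ],
)

```text
time: 18.0
eef_pos: [501.9, -269.9, 284.5]
tool_rot: [-0.24, 0.666, -0.665, 0.24]
wrist_force: [0.1, 0.9, -0.7]
width: 0.271
```

```bash
python3 - <<'E'
from h import *
s=snap('wrist','w9.png')
x,y=cab(-208+55,-66.5); plan(x,y,166,-50)
E
```

```text
lin [ -1.9 118.5   2.8] dist 119.0 dr [ 0.1 -0.3 -0. ] | tcp [ 502.  -269.1  284.5] toolz [ 0.639 -0.769 -0.001] q [-0.61  0.27  1.49  0.    1.39  0.26] w 0.27 t 18.05
```

View pics/w9.png

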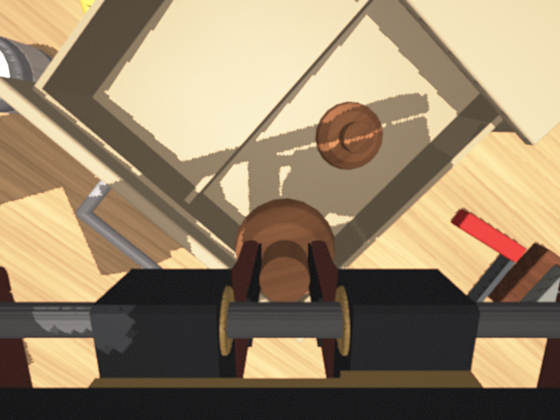

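step_arm(
  fingers=[0,0,0,0,0,0,0,0],
  linear=[
    [-2,20,3],
    [-2,45,3],
    [-2,70,3],
    [-2,90,3],
    [-2,105,3],
    [-2,113,3],
    [-2,117,3],
    [-2,119,3],
  ],
  dr=[
    [0,0,0],
    [0,0,0],
    [0,0,0],
    [0,0,0],
    [0,0,0],
    [0,0,0],
    [0,0,0],
    [0,0,0],
  ],
)

```text
time: 18.85
eef_pos: [506.2, -270.3, 165.9]
tool_rot: [0.241, -0.665, 0.665, -0.241]
wrist_force: [0.5, 0.0, -0.6]
width: 0.274
```

step_arm(
  fingers=[0,0,0],
  linear=[
    [0,1,0],
    [0,2,0],
    [0,2,0],
  ],
  dr=[
    [0,0,0],
    [0,0,0],
    [0,0,0],
  ],
)

```text
time: 19.15
eef_pos: [506.5, -271.0, 165.3]
tool_rot: [0.24, -0.665, 0.665, -0.241]
wrist_force: [-0.9, 2.2, 6.9]
width: 0.267
```

Contact with the floor. Releasing.

step_arm(
  fingers=[0.45,0.45,0.45,0.45,0.45,0.45,0.45,0.45],
  linear=[
    [0,0,0],
    [0,0,0],
    [0,0,0],
    [0,-15,0],
    [0,-40,0],
    [0,-70,0],
    [0,-100,0],
    [0,-130,0],
  ],
  dr=[
    [0,0,0],
    [0,0,0],
    [0,0,0],
    [0,0,0],
    [0,0,0],
    [0,0,0],
    [0,0,0],
    [0,0,0],
  ],
)

```text
time: 19.95
eef_pos: [505.6, -270.9, 294.7]
tool_rot: [-0.24, 0.665, -0.665, 0.24]
wrist_force: [-0.3, -0.2, -0.7]
width: 0.45
```

```bash
python3 - <<'E'
from h import *
s=snap('top','top4.png')
cv2.imwrite('pics/top4z.png',cv2.resize(s['img'][100:280,130:330],None,fx=4,fy=3.3,interpolation=cv2.INTER_CUBIC))
s=snap('wrist','w10.png')
plan(632,264,290,-30)
E
```

```text
lin [-438.4    6.4 -333.3] dist 551.0 dr [ -0.5 -20.2  -0. ] | tcp [ 508.  -272.5  298.2] toolz [ 0.639 -0.769  0.008] q [-0.61  0.26  1.46 -0.    1.41  0.26] w 0.454 t 20.05
```

View pics/top4z.png

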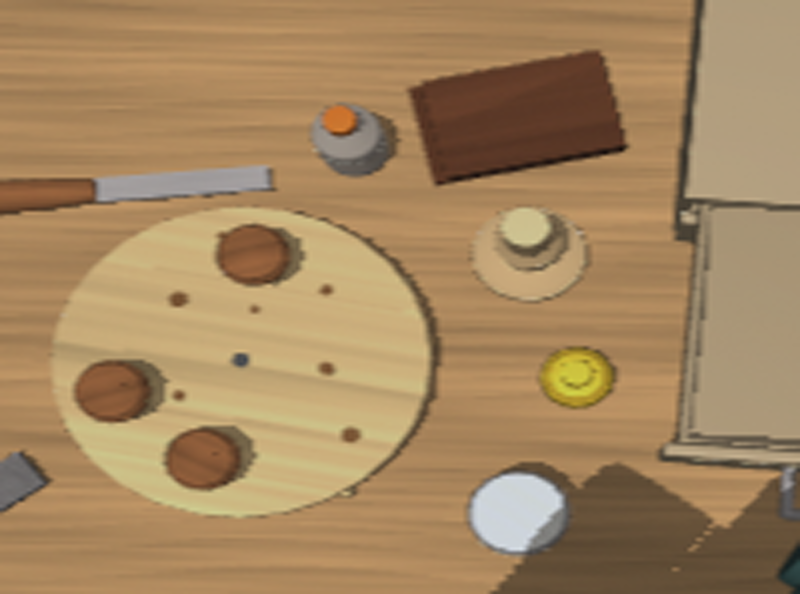

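View pics/w10.png

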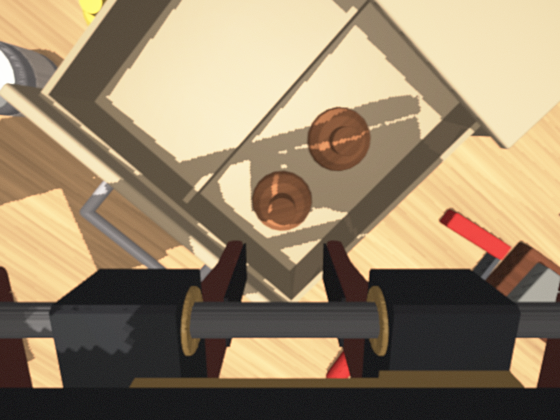

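```bash
python3 - <<'E'
from h import *
s=load('top4')
Z=lambda x,y:(130+(x+.5)/4-.5,100+(y+.5)/3.3-.5)
for n,u,z in [('glue top',(340,120),125),('glue sh',(348,138),85),('knobA',(254,254),88),('knobB',(112,391),88),('knobC',(203,458),88),('chiseltip',(270,178),10)]: print(n,onz(s,*Z(*u),z).round(1))
plan(632,264,290,-93)
E
```

```text
glue top [752.8 197.8 125. ]
glue sh [745.7 195.7  85. ]
knobA [631.6 263.7  88. ]
knobB [499.7 366.5  88. ]
knobC [439.3 294.   88. ]
chiseltip [721.6 266.5  10. ]
lin [-438.4    6.4 -333.3] dist 551.0 dr [-0.4 42.8 -0.3] | tcp [ 508.  -272.5  298.2] toolz [ 0.639 -0.769  0.008] q [-0.61  0.26  1.46 -0.    1.41  0.26] w 0.454 t 20.05
```

step_arm(
  fingers=[1,1,1,1,1,1,1,1],
  linear=[
    [-38,0,-28],
    [-76,1,-57],
    [-114,1,-86],
    [-152,2,-115],
    [-190,3,-144],
    [-228,4,-173],
    [-266,5,-202],
    [-304,5,-231],
  ],
  dr=[
    [0,4,0],
    [0,8,0],
    [0,12,0],
    [0,16,0],
    [0,20,0],
    [0,24,0],
    [0,28,0],
    [0,32,0],
  ],
)

```text
time: 20.85
eef_pos: [591.4, 103.0, 287.4]
tool_rot: [0.047, -0.705, 0.706, -0.046]
wrist_force: [-0.4, -0.5, -0.6]
width: 0.999
```

```bash
python3 - <<'E'
from h import *
plan(632,264,290,-93)
E
```

```text
lin [ -61.5   -2.7 -154.2] dist 166.0 dr [-0.  10.6  0.1] | tcp [591.4 103.  287.4] toolz [ 0.132 -0.991  0.   ] q [ 0.06  0.31  1.42 -0.    1.41  1.5 ] w 0.999 t 20.85
```

step_arm(
  fingers=[1,1,1,1,1,1],
  linear=[
    [-16,0,-40],
    [-33,0,-82],
    [-50,0,-124],
    [-61,0,-154],
    [-61,0,-154],
    [-61,0,-154],
  ],
  dr=[
    [0,3,0],
    [0,6,0],
    [0,9,0],
    [0,10.6,0],
    [0,10.6,0],
    [0,10.6,0],
  ],
)

```text
time: 21.45
eef_pos: [630.9, 262.1, 287.1]
tool_rot: [-0.016, -0.706, 0.707, 0.018]
wrist_force: [-0.2, -1.0, -1.6]
width: 1.0
```

```bash
python3 - <<'E'
from h import *
s=snap('wrist','w11.png')
plan(632,264,69,-93)
for p in [(631.7,263.7,88),(631.7,263.7,106)]: print(p,proj(s,p).round(0))
E
```

```text
lin [ -1.3 218.5  -3.2] dist 218.0 dr [-0.1  0.2  0.1] | tcp [630.9 261.1 287.5] toolz [-0.049 -0.999  0.001] q [ 0.29  0.44  1.23 -0.    1.48  1.91] w 1.0 t 21.5
(631.7, 263.7, 88) [284. 189.]
(631.7, 263.7, 106) [284. 192.]
```

View pics/w11.png

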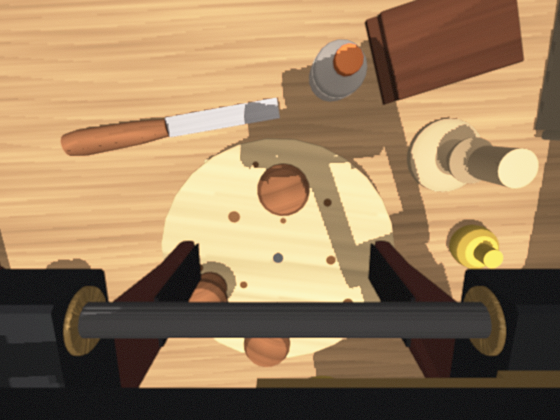

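step_arm(
  fingers=[1,1,1,1,1,1,1,1],
  linear=[
    [-1,40,-3],
    [-1,80,-3],
    [-1,120,-3],
    [-1,155,-3],
    [-1,185,-3],
    [-1,207,-3],
    [-1,218,-3],
    [-1,218,-3],
  ],
  dr=[
    [0,0,0],
    [0,0,0],
    [0,0,0],
    [0,0,0],
    [0,0,0],
    [0,0,0],
    [0,0,0],
    [0,0,0],
  ],
)

```text
time: 22.3
eef_pos: [631.5, 263.1, 69.2]
tool_rot: [-0.017, -0.706, 0.707, 0.019]
wrist_force: [-0.2, 0.4, 0.4]
width: 0.998
```

step_arm(
  fingers=[0.8,0.7,0.3,0.3,0.3,0.3],
  linear=[
    [0,0,0],
    [0,0,0],
    [0,0,0],
    [0,0,0],
    [0,0,0],
    [0,0,0],
  ],
  dr=[
    [0,0,0],
    [0,0,0],
    [0,0,0],
    [0,0,0],
    [0,0,0],
    [0,0,0],
  ],
  force=15,
)

```text
time: 22.9
eef_pos: [633.2, 265.1, 71.6]
tool_rot: [0.018, 0.707, -0.707, -0.017]
wrist_force: [-1.4, -1.2, 6.0]
width: 0.645
```

step_arm(
  fingers=[0.3,0.3,0.3,0.3,0.3,0.3],
  linear=[
    [0,-10,0],
    [0,-35,0],
    [0,-75,0],
    [0,-120,0],
    [0,-165,0],
    [0,-215,0],
  ],
  dr=[
    [0,0,0],
    [0,0,0],
    [0,0,0],
    [0,0,0],
    [0,0,0],
    [0,0,0],
  ],
)

```text
time: 23.5
eef_pos: [631.6, 264.6, 286.9]
tool_rot: [-0.017, -0.707, 0.707, 0.018]
wrist_force: [0.8, 0.4, -0.1]
width: 0.648
```

```bash
python3 - <<'E'
from h import *
s=snap('wrist','w12.png')
x,y=cab(-208+168,66.5); print(x,y);plan(x,y,290,-93)
E
```

```text
625.0351596999728 -142.99769768910306
lin [ -9.3   5.9 409. ] dist 409.0 dr [ 0.2  0.2 -0.7] | tcp [635.9 266.  297.5] toolz [-0.049 -0.999 -0.004] q [ 0.3   0.43  1.21 -0.    1.49  1.92] w 0.65 t 23.55
```

View pics/w12.png

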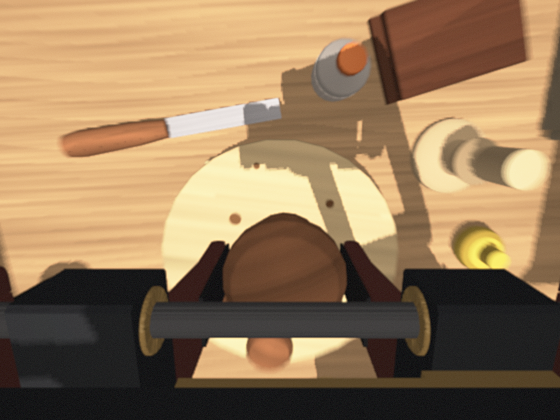

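step_arm(
  fingers=[0.3,0.3,0.3,0.3,0.3,0.3,0.3,0.3],
  linear=[
    [0,0,25],
    [-2,0,68],
    [-5,1,113],
    [-8,2,158],
    [-11,3,203],
    [-14,4,248],
    [-17,5,293],
    [-20,6,338],
  ],
  dr=[
    [0,0,0],
    [0,0,0],
    [0,0,0],
    [0,0,0],
    [0,0,0],
    [0,0,0],
    [0,0,0],
    [0,0,0],
  ],
)

```text
time: 24.35
eef_pos: [635.3, -75.4, 279.7]
tool_rot: [0.017, 0.707, -0.707, -0.018]
wrist_force: [0.1, 0.4, -0.4]
width: 0.646
```

step_arm(
  fingers=[0.3,0.3,0.3,0.3,0.3],
  linear=[
    [0,0,35],
    [0,0,60],
    [0,0,71],
    [0,0,71],
    [0,0,71],
  ],
  dr=[
    [0,0,0],
    [0,0,0],
    [0,0,0],
    [0,0,0],
    [0,0,0],
  ],
)

```text
time: 24.85
eef_pos: [632.2, -143.5, 279.6]
tool_rot: [0.017, 0.707, -0.707, -0.018]
wrist_force: [-0.5, 0.4, -1.7]
width: 0.65
```

```bash
python3 - <<'E'
from h import *
s=snap('wrist','w13.png')
x,y=cab(-208+157,66.5); print(x,y);plan(x,y,141,-93)
for a in (0,64,128): print(proj(s,np.r_[cab(-208+157,2.5+a),118]).round(0))
E
```

```text
614.0502348176725 -142.4220021704307
lin [ 18.2 138.7   0.3] dist 140.0 dr [0.  0.2 0. ] | tcp [ 632.3 -143.1  279.7] toolz [-0.049 -0.999 -0.001] q [-0.33  0.39  1.32  0.    1.43  1.29] w 0.643 t 24.9
[349. 215.]
[285. 215.]
[222. 214.]
```

View pics/w13.png

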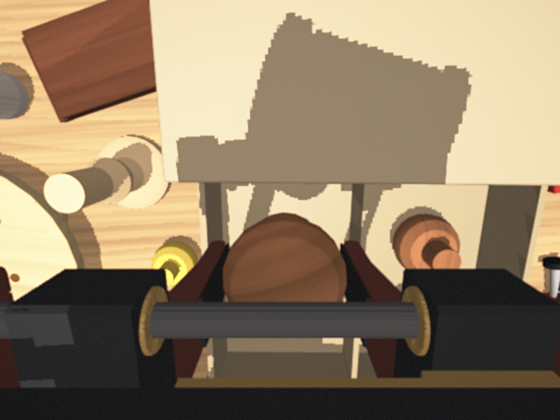

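step_arm(
  fingers=[0.3,0.3,0.3,0.3,0.3,0.3,0.3,0.3],
  linear=[
    [9,10,0],
    [18,30,0],
    [18,60,0],
    [18,90,0],
    [18,113,0],
    [18,128,0],
    [18,136,0],
    [18,139,0],
  ],
  dr=[
    [0,0,0],
    [0,0,0],
    [0,0,0],
    [0,0,0],
    [0,0,0],
    [0,0,0],
    [0,0,0],
    [0,0,0],
  ],
)

```text
time: 25.7
eef_pos: [614.6, -141.8, 141.2]
tool_rot: [0.017, 0.707, -0.706, -0.017]
wrist_force: [-2.3, 5.1, 15.8]
width: 0.648
```

step_arm(
  fingers=[0.3,0.3,0.3],
  linear=[
    [0,1,0],
    [0,2,0],
    [0,2,0],
  ],
  dr=[
    [0,0,0],
    [0,0,0],
    [0,0,0],
  ],
)

```text
time: 26.0
eef_pos: [616.0, -142.1, 141.3]
tool_rot: [0.019, 0.707, -0.707, -0.016]
wrist_force: [-0.8, 4.6, 8.4]
width: 0.647
```

step_arm(
  fingers=[0.8,0.8,0.8,0.8,0.8,0.8,0.8,0.8],
  linear=[
    [0,-1,0],
    [0,-1,0],
    [0,-1,0],
    [0,-15,0],
    [0,-45,0],
    [0,-80,0],
    [0,-115,0],
    [0,-150,0],
  ],
  dr=[
    [0,0,0],
    [0,0,0],
    [0,0,0],
    [0,0,0],
    [0,0,0],
    [0,0,0],
    [0,0,0],
    [0,0,0],
  ],
)

```text
time: 26.8
eef_pos: [614.2, -143.8, 291.1]
tool_rot: [-0.018, -0.707, 0.707, 0.017]
wrist_force: [0.8, 0.1, -0.1]
width: 0.8
```

```bash
python3 - <<'E'
from h import *
s=snap('top','top5.png')
cv2.imwrite('pics/top5z.png',cv2.resize(s['img'][100:280,130:330],None,fx=4,fy=3.3,interpolation=cv2.INTER_CUBIC))
s=snap('wrist','w14.png')
plan(440,294,290,-93)
E
```

```text
lin [ 199.     2.1 -429.5] dist 473.0 dr [-0.2  0.1 -0.6] | tcp [ 617.4 -144.8  295.5] toolz [-0.05  -0.999  0.003] q [-0.34  0.35  1.34 -0.    1.44  1.28] w 0.797 t 26.9
```

View pics/top5z.png

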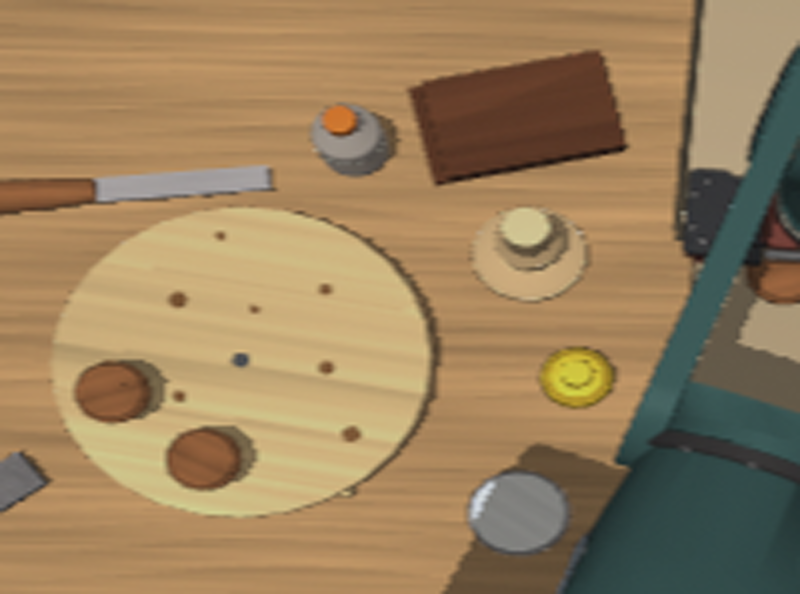

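View pics/w14.png

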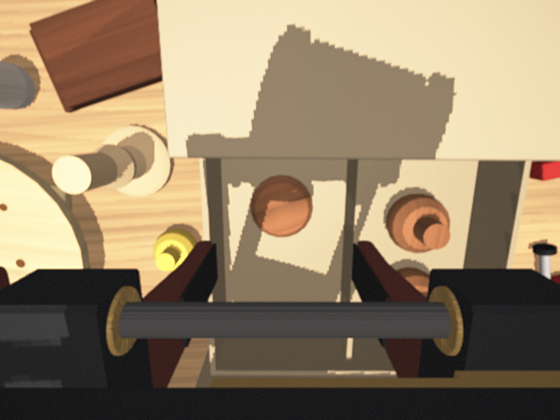

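step_arm(
  fingers=[1,1,1,1,1,1,1,1],
  linear=[
    [19,0,-41],
    [38,0,-82],
    [57,0,-124],
    [76,0,-165],
    [95,0,-206],
    [115,1,-247],
    [134,1,-289],
    [153,1,-330],
  ],
  dr=[
    [0,0,0],
    [0,0,0],
    [0,0,0],
    [0,0,0],
    [0,0,0],
    [0,0,0],
    [0,0,0],
    [0,0,0],
  ],
)

```text
time: 27.7
eef_pos: [476.6, 194.9, 287.6]
tool_rot: [-0.018, -0.707, 0.707, 0.018]
wrist_force: [0.5, 0.7, 0.6]
width: 1.001
```

step_arm(
  fingers=[1,1,1,1,1],
  linear=[
    [19,0,-41],
    [38,0,-82],
    [46,0,-100],
    [46,0,-100],
    [46,0,-100],
  ],
  dr=[
    [0,0,0],
    [0,0,0],
    [0,0,0],
    [0,0,0],
    [0,0,0],
  ],
)

```text
time: 28.2
eef_pos: [436.7, 295.3, 287.4]
tool_rot: [-0.017, -0.707, 0.707, 0.017]
wrist_force: [0.5, -0.4, -0.3]
width: 1.003
```

```bash
python3 - <<'E'
from h import *
s=snap('wrist','w15.png')
plan(439.5,294,69,-93)
for p in [(439.3,294,88),(499.7,366,88)]: print(p,proj(s,p).round(0))
E
```

```text
lin [ -2.5 218.5   0.5] dist 218.0 dr [-0.1  0.2  0. ] | tcp [437.  294.8 287.5] toolz [-0.05  -0.999  0.001] q [ 0.46  0.2   1.57 -0.    1.37  2.08] w 0.998 t 28.25
(439.3, 294, 88) [286. 188.]
(499.7, 366, 88) [216. 135.]
```

View pics/w15.png

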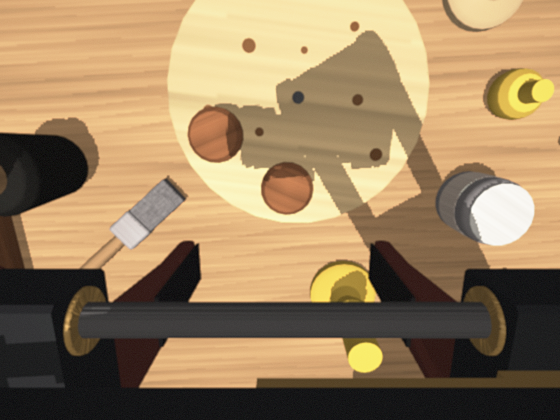

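step_arm(
  fingers=[1,1,1,1,1,1,1,1],
  linear=[
    [-2,40,0],
    [-2,80,0],
    [-2,120,0],
    [-2,155,0],
    [-2,185,0],
    [-2,207,0],
    [-2,218,0],
    [-2,218,0],
  ],
  dr=[
    [0,0,0],
    [0,0,0],
    [0,0,0],
    [0,0,0],
    [0,0,0],
    [0,0,0],
    [0,0,0],
    [0,0,0],
  ],
)

```text
time: 29.05
eef_pos: [438.5, 294.0, 68.5]
tool_rot: [-0.017, -0.706, 0.707, 0.019]
wrist_force: [-0.9, -1.2, -0.2]
width: 0.999
```

step_arm(
  fingers=[0.8,0.7,0.3,0.3,0.3,0.3],
  linear=[
    [0,0,0],
    [0,0,0],
    [0,0,0],
    [0,0,0],
    [0,0,0],
    [0,0,0],
  ],
  dr=[
    [0,0,0],
    [0,0,0],
    [0,0,0],
    [0,0,0],
    [0,0,0],
    [0,0,0],
  ],
  force=15,
)

```text
time: 29.65
eef_pos: [439.3, 295.8, 70.4]
tool_rot: [0.018, 0.707, -0.707, -0.017]
wrist_force: [-0.2, -0.1, 5.7]
width: 0.644
```

step_arm(
  fingers=[0.3,0.3,0.3,0.3,0.3,0.3],
  linear=[
    [0,-10,0],
    [0,-35,0],
    [0,-75,0],
    [0,-120,0],
    [0,-165,0],
    [0,-210,0],
  ],
  dr=[
    [0,0,0],
    [0,0,0],
    [0,0,0],
    [0,0,0],
    [0,0,0],
    [0,0,0],
  ],
)

```text
time: 30.25
eef_pos: [438.2, 295.2, 281.9]
tool_rot: [-0.017, -0.707, 0.707, 0.018]
wrist_force: [1.5, 0.4, -1.9]
width: 0.645
```

```bash
python3 - <<'E'
from h import *
x,y=cab(-208+94,66.5); print(x,y);plan(x,y,285,-93)
s=load('top0'); print('mallet top',onz(s,57,222,268),'head',onz(s,88,228,60))
E
```

```text
551.1365741281344 -139.12483692712527
lin [-134.3   -3.1  428.2] dist 449.0 dr [-0.   0.2  0. ] | tcp [438.2 295.2 281.9] toolz [-0.049 -0.999  0.   ] q [ 0.46  0.2   1.58 -0.    1.36  2.08] w 0.645 t 30.25
mallet top [466.21333986 597.35153037 268.        ] head [465.91982605 586.54589513  60.        ]
```

Held (width 0.645 is about 57 mm). Carrying it to the drawer.

step_arm(
  fingers=[0.3,0.3,0.3,0.3,0.3,0.3,0.3,0.3],
  linear=[
    [-7,0,22],
    [-20,-1,64],
    [-34,-2,108],
    [-48,-3,152],
    [-62,-3,196],
    [-76,-3,240],
    [-90,-3,284],
    [-104,-3,330],
  ],
  dr=[
    [0,0,0],
    [0,0,0],
    [0,0,0],
    [0,0,0],
    [0,0,0],
    [0,0,0],
    [0,0,0],
    [0,0,0],
  ],
)

```text
time: 31.05
eef_pos: [526.2, -40.9, 283.1]
tool_rot: [0.017, 0.707, -0.707, -0.017]
wrist_force: [-0.3, 0.0, -0.5]
width: 0.647
```

step_arm(
  fingers=[0.3,0.3,0.3,0.3,0.3,0.3],
  linear=[
    [-13,0,42],
    [-24,0,75],
    [-30,0,95],
    [-30,0,98],
    [-30,0,98],
    [-30,0,98],
  ],
  dr=[
    [0,0,0],
    [0,0,0],
    [0,0,0],
    [0,0,0],
    [0,0,0],
    [0,0,0],
  ],
)

```text
time: 31.65
eef_pos: [550.9, -137.5, 282.7]
tool_rot: [0.017, 0.707, -0.707, -0.018]
wrist_force: [-1.2, -0.2, -1.4]
width: 0.645
```

```bash
python3 - <<'E'
from h import *
s=snap('wrist','w16.png')
x,y=cab(-208+94,66.5); print(x,y);plan(x,y,142,-93)
E
```

```text
551.1365741281344 -139.12483692712527
lin [ -0.3 140.8   1.9] dist 141.0 dr [0.  0.2 0. ] | tcp [ 551.  -137.3  282.8] toolz [-0.049 -0.999 -0.   ] q [-0.37  0.26  1.5   0.    1.38  1.25] w 0.642 t 31.7
```

View pics/w16.png

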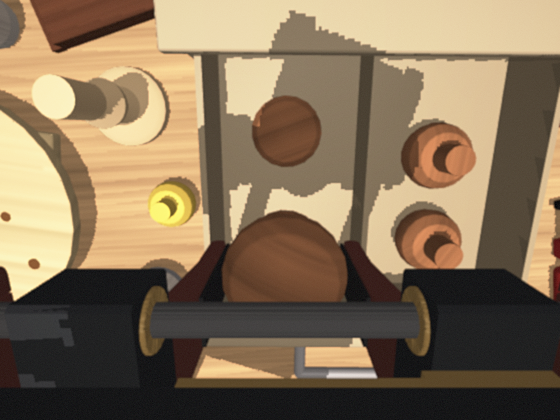

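step_arm(
  fingers=[0.3,0.3,0.3,0.3,0.3,0.3,0.3,0.3],
  linear=[
    [1,20,2],
    [1,50,2],
    [1,80,2],
    [1,105,2],
    [1,122,2],
    [1,132,2],
    [1,138,2],
    [1,140,2],
  ],
  dr=[
    [0,0,0],
    [0,0,0],
    [0,0,0],
    [0,0,0],
    [0,0,0],
    [0,0,0],
    [0,0,0],
    [0,0,0],
  ],
)

```text
time: 32.5
eef_pos: [550.5, -140.1, 142.7]
tool_rot: [-0.017, -0.707, 0.707, 0.017]
wrist_force: [-0.3, -0.2, -1.0]
width: 0.644
```

step_arm(
  fingers=[0.3,0.3,0.3],
  linear=[
    [0,1,0],
    [0,1,0],
    [0,1,0],
  ],
  dr=[
    [0,0,0],
    [0,0,0],
    [0,0,0],
  ],
)

```text
time: 32.8
eef_pos: [550.9, -140.8, 142.4]
tool_rot: [-0.018, -0.707, 0.707, 0.017]
wrist_force: [0.4, 0.1, -0.9]
width: 0.649
```

step_arm(
  fingers=[0.3,0.3,0.3,0.3],
  linear=[
    [0,1,0],
    [0,2,0],
    [0,3,0],
    [0,3,0],
  ],
  dr=[
    [0,0,0],
    [0,0,0],
    [0,0,0],
    [0,0,0],
  ],
)

```text
time: 33.2
eef_pos: [551.6, -140.8, 140.3]
tool_rot: [-0.019, -0.707, 0.707, 0.017]
wrist_force: [-1.1, 0.9, 10.2]
width: 0.646
```

step_arm(
  fingers=[0.8,0.8,0.8,0.8,0.8,0.8,0.8,0.8],
  linear=[
    [0,0,0],
    [0,0,0],
    [0,0,0],
    [0,-15,0],
    [0,-45,0],
    [0,-80,0],
    [0,-115,0],
    [0,-150,0],
  ],
  dr=[
    [0,0,0],
    [0,0,0],
    [0,0,0],
    [0,0,0],
    [0,0,0],
    [0,0,0],
    [0,0,0],
    [0,0,0],
  ],
)

```text
time: 34.0
eef_pos: [550.0, -140.5, 289.7]
tool_rot: [0.017, 0.707, -0.707, -0.018]
wrist_force: [0.8, -0.4, -0.2]
width: 0.802
```

```bash
python3 - <<'E'
from h import *
s=snap('top','top6.png')
cv2.imwrite('pics/top6z.png',cv2.resize(s['img'][100:280,130:330],None,fx=4,fy=3.3,interpolation=cv2.INTER_CUBIC))
s=snap('wrist','w17.png')
plan(500,366,285,-93)
E
```

```text
lin [  78.4    6.6 -504.4] dist 511.0 dr [-0.2  0.2 -0.5] | tcp [ 553.3 -141.7  293.8] toolz [-0.05  -0.999  0.003] q [-0.37  0.26  1.48 -0.    1.39  1.25] w 0.801 t 34.1
```

View pics/top6z.png

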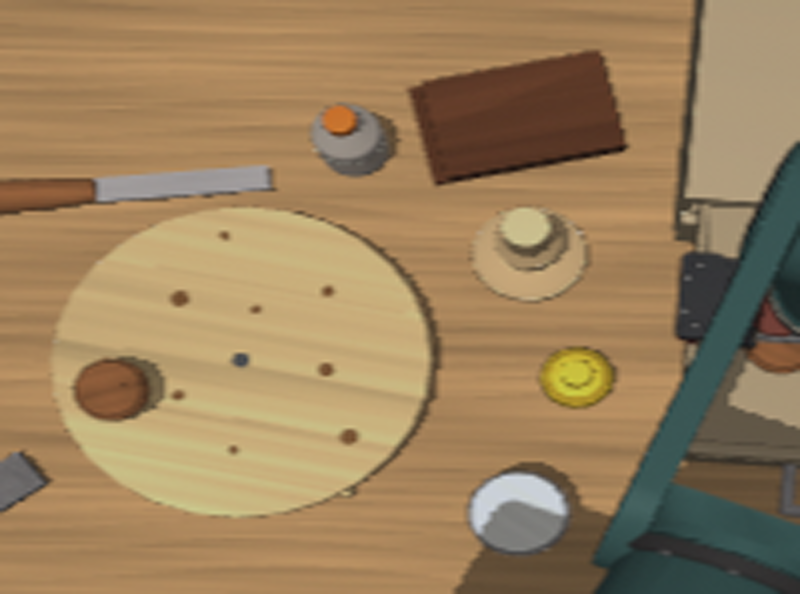

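View pics/w17.png

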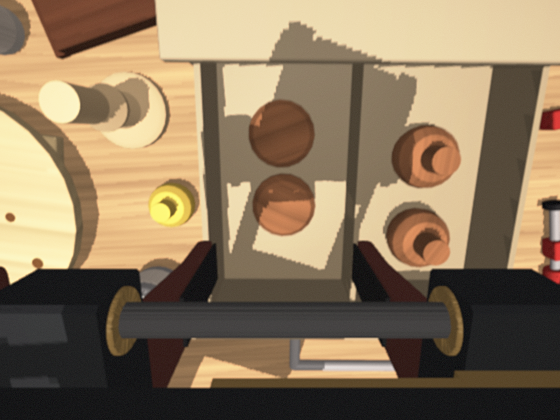

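step_arm(
  fingers=[1,1,1,1,1,1,1,1],
  linear=[
    [7,0,-46],
    [14,1,-92],
    [21,2,-138],
    [28,3,-184],
    [35,4,-230],
    [42,5,-276],
    [50,6,-322],
    [57,6,-368],
  ],
  dr=[
    [0,0,0],
    [0,0,0],
    [0,0,0],
    [0,0,0],
    [0,0,0],
    [0,0,0],
    [0,0,0],
    [0,0,0],
  ],
)

```text
time: 34.9
eef_pos: [510.5, 231.4, 281.3]
tool_rot: [-0.017, -0.707, 0.707, 0.018]
wrist_force: [-0.6, 0.4, 0.1]
width: 1.002
```

step_arm(
  fingers=[1,1,1,1,1,1],
  linear=[
    [7,0,-45],
    [14,0,-90],
    [21,0,-136],
    [21,0,-136],
    [21,0,-136],
    [21,0,-136],
  ],
  dr=[
    [0,0,0],
    [0,0,0],
    [0,0,0],
    [0,0,0],
    [0,0,0],
    [0,0,0],
  ],
)

```text
time: 35.5
eef_pos: [497.2, 365.5, 281.7]
tool_rot: [-0.017, -0.706, 0.707, 0.018]
wrist_force: [-0.1, 0.0, -0.2]
width: 0.999
```

```bash
python3 - <<'E'
from h import *
s=snap('wrist','w18.png')
plan(500.5,366,69,-93)
for p in [(500.5,366,88)]: print(p,proj(s,p).round(0))
E
```

```text
lin [ -3.1 213.   -1.2] dist 213.0 dr [-0.1  0.1  0.1] | tcp [497.5 365.2 282. ] toolz [-0.051 -0.999  0.001] q [ 0.52  0.34  1.39 -0.    1.41  2.14] w 0.997 t 35.55
(500.5, 366, 88) [285. 188.]
```

View pics/w18.png

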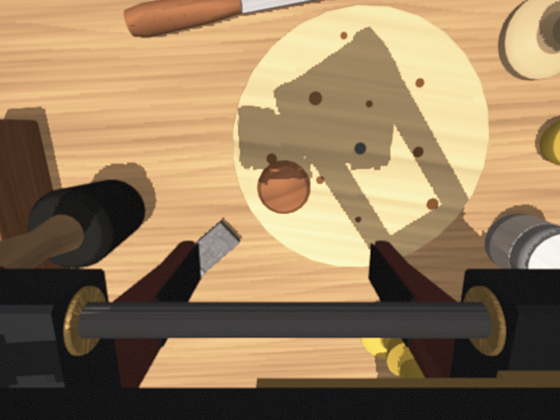

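step_arm(
  fingers=[1,1,1,1,1,1,1,1],
  linear=[
    [-3,40,-1],
    [-3,80,-1],
    [-3,120,-1],
    [-3,155,-1],
    [-3,185,-1],
    [-3,205,-1],
    [-3,213,-1],
    [-3,213,-1],
  ],
  dr=[
    [0,0,0],
    [0,0,0],
    [0,0,0],
    [0,0,0],
    [0,0,0],
    [0,0,0],
    [0,0,0],
    [0,0,0],
  ],
)

```text
time: 36.35
eef_pos: [500.3, 366.1, 68.9]
tool_rot: [-0.018, -0.706, 0.707, 0.019]
wrist_force: [-0.2, 0.2, 0.1]
width: 0.997
```

step_arm(
  fingers=[0.8,0.7,0.3,0.3,0.3,0.3],
  linear=[
    [0,0,0],
    [0,0,0],
    [0,0,0],
    [0,0,0],
    [0,0,0],
    [0,0,0],
  ],
  dr=[
    [0,0,0],
    [0,0,0],
    [0,0,0],
    [0,0,0],
    [0,0,0],
    [0,0,0],
  ],
  force=15,
)

```text
time: 36.95
eef_pos: [501.0, 367.8, 70.4]
tool_rot: [0.018, 0.707, -0.707, -0.017]
wrist_force: [-0.1, -0.4, 5.9]
width: 0.648
```

step_arm(
  fingers=[0.3,0.3,0.3,0.3,0.3,0.3],
  linear=[
    [0,-10,0],
    [0,-35,0],
    [0,-75,0],
    [0,-120,0],
    [0,-165,0],
    [0,-210,0],
  ],
  dr=[
    [0,0,0],
    [0,0,0],
    [0,0,0],
    [0,0,0],
    [0,0,0],
    [0,0,0],
  ],
)

```text
time: 37.55
eef_pos: [499.9, 367.3, 281.7]
tool_rot: [-0.017, -0.707, 0.707, 0.018]
wrist_force: [0.8, 0.1, -0.8]
width: 0.649
```

```bash
python3 - <<'E'
from h import *
x,y=cab(-208+34,66.5); print(x,y);plan(x,y,285,-93)
E
```

```text
491.2188020428599 -135.98467955254864
lin [-16.2  -3.2 503.1] dist 503.0 dr [-0.   0.2  0. ] | tcp [499.9 367.3 281.7] toolz [-0.05  -0.999  0.   ] q [0.52 0.34 1.38 0.   1.41 2.14] w 0.649 t 37.55
```

step_arm(
  fingers=[0.3,0.3,0.3,0.3,0.3,0.3,0.3,0.3],
  linear=[
    [-1,0,25],
    [-2,-1,70],
    [-4,-2,116],
    [-6,-3,162],
    [-7,-3,208],
    [-9,-3,254],
    [-10,-3,300],
    [-12,-3,346],
  ],
  dr=[
    [0,0,0],
    [0,0,0],
    [0,0,0],
    [0,0,0],
    [0,0,0],
    [0,0,0],
    [0,0,0],
    [0,0,0],
  ],
)

```text
time: 38.35
eef_pos: [494.6, 19.8, 283.1]
tool_rot: [0.018, 0.707, -0.707, -0.017]
wrist_force: [-0.1, -0.2, -0.7]
width: 0.645
```

step_arm(
  fingers=[0.3,0.3,0.3,0.3,0.3,0.3,0.3],
  linear=[
    [-1,0,46],
    [-2,0,90],
    [-3,0,125],
    [-4,0,147],
    [-4,0,157],
    [-4,0,157],
    [-4,0,157],
  ],
  dr=[
    [0,0,0],
    [0,0,0],
    [0,0,0],
    [0,0,0],
    [0,0,0],
    [0,0,0],
    [0,0,0],
  ],
)

```text
time: 39.05
eef_pos: [491.4, -134.6, 282.6]
tool_rot: [0.017, 0.707, -0.707, -0.018]
wrist_force: [0.2, -1.0, -1.0]
width: 0.648
```

```bash
python3 - <<'E'
from h import *
s=snap('wrist','w19.png')
x,y=cab(-208+34,66.5); print(x,y);plan(x,y,142,-93)
print(onz(s,285,97,150))
E
```

```text
491.2188020428599 -135.98467955254864
lin [1.000e-01 1.407e+02 1.700e+00] dist 141.0 dr [0.  0.2 0. ] | tcp [ 491.4 -134.4  282.7] toolz [-0.049 -0.999 -0.001] q [-0.4   0.17  1.62  0.    1.35  1.22] w 0.648 t 39.1
[ 582.76061345 -138.48010373  150.        ]
```

View pics/w19.png

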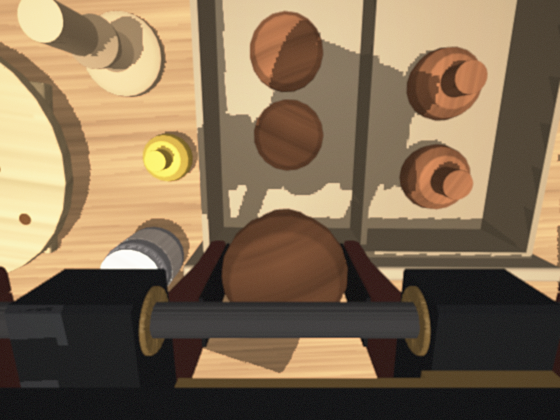

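```bash
python3 - <<'E'
from h import *
s=load('w19')
print(proj(s,np.r_[cab(-208,-66.5),118]),proj(s,np.r_[cab(-208,-66.5),206]))
for u,v,z in [(440,222,118),(440,253,206)]:
    p=onz(s,u,v,z)[:2]-CE; print(p@cx+208,p@cy)
E
```

```text
[416.4950212  229.17202195] [460.21416255 262.76174498]
7.707699640331668 -89.70243469517062
7.959694788370456 -49.996046648864024
```

```bash
python3 - <<'E'
from h import *
s=load('w19')
for u,v in [(288,134),(286,50)]:
    p=onz(s,u,v,158)[:2]-CE; print(p@cx+208,p@cy)
im=cv2.imread('pics/w19.png'); cv2.imwrite('pics/w19z.png',cv2.resize(im[180:280,180:560],None,fx=2.1,fy=4))
E
```

```text
95.4203725359376 66.20126009006516
160.15156639160955 68.11639912277816
```

View pics/w19z.png

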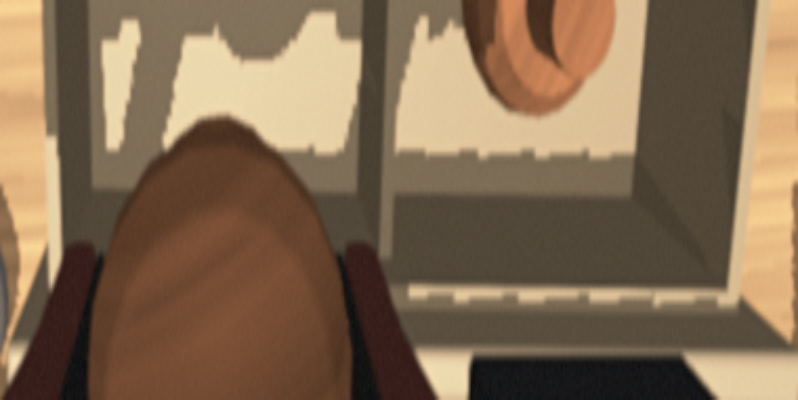

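step_arm(
  fingers=[0.3,0.3,0.3,0.3,0.3,0.3,0.3,0.3],
  linear=[
    [1,20,2],
    [1,50,2],
    [1,80,2],
    [1,105,2],
    [1,122,2],
    [1,132,2],
    [1,139,2],
    [1,142,2],
  ],
  dr=[
    [0,0,0],
    [0,0,0],
    [0,0,0],
    [0,0,0],
    [0,0,0],
    [0,0,0],
    [0,0,0],
    [0,0,0],
  ],
)

```text
time: 39.9
eef_pos: [490.7, -137.1, 140.6]
tool_rot: [-0.017, -0.707, 0.707, 0.017]
wrist_force: [-1.0, 0.3, 0.3]
width: 0.649
```

step_arm(
  fingers=[0.3,0.3,0.3],
  linear=[
    [0,1,0],
    [0,2,0],
    [0,2,0],
  ],
  dr=[
    [0,0,0],
    [0,0,0],
    [0,0,0],
  ],
)

```text
time: 40.2
eef_pos: [491.6, -137.3, 140.3]
tool_rot: [0.019, 0.707, -0.707, -0.017]
wrist_force: [-0.3, 3.8, 7.0]
width: 0.649
```

step_arm(
  fingers=[0.8,0.8,0.8,0.8,0.8,0.8,0.8,0.8],
  linear=[
    [0,0,0],
    [0,0,0],
    [0,0,0],
    [0,-15,0],
    [0,-45,0],
    [0,-80,0],
    [0,-115,0],
    [0,-150,0],
  ],
  dr=[
    [0,0,0],
    [0,0,0],
    [0,0,0],
    [0,0,0],
    [0,0,0],
    [0,0,0],
    [0,0,0],
    [0,0,0],
  ],
)

```text
time: 41.0
eef_pos: [490.2, -137.6, 290.0]
tool_rot: [-0.018, -0.707, 0.707, 0.018]
wrist_force: [1.2, 0.7, -0.8]
width: 0.805
```

```bash
python3 - <<'E'
from h import *
x,y=cab(-208-59,0)
plan(x,y,290,-3)
E
```

```text
lin [92.3  0.1 64.6] dist 113.0 dr [ -0.  -89.9   0. ] | tcp [ 490.2 -137.6  290. ] toolz [-0.05  -0.999  0.   ] q [-0.41  0.17  1.61 -0.    1.37  1.21] w 0.805 t 41.0
```

step_arm(
  fingers=[0.8,0.6,0.4,0.4,0.4,0.4,0.4,0.4],
  linear=[
    [12,0,8],
    [24,0,16],
    [36,0,24],
    [48,0,33],
    [60,0,42],
    [72,0,50],
    [84,0,58],
    [92,0,65],
  ],
  dr=[
    [0,-8,0],
    [0,-16,0],
    [0,-24,0],
    [0,-32,0],
    [0,-40,0],
    [0,-48,0],
    [0,-56,0],
    [0,-64,0],
  ],
)

```text
time: 41.8
eef_pos: [394.4, -198.3, 288.6]
tool_rot: [-0.362, 0.608, -0.608, 0.361]
wrist_force: [0.6, -1.0, 0.7]
width: 0.396
```

step_arm(
  fingers=[0.4,0.4,0.4,0.4,0.4],
  linear=[
    [0,0,0],
    [0,0,0],
    [0,0,0],
    [0,0,0],
    [0,0,0],
  ],
  dr=[
    [0,-8,0],
    [0,-16,0],
    [0,-24,0],
    [0,-26,0],
    [0,-26,0],
  ],
)

```text
time: 42.3
eef_pos: [395.3, -198.0, 288.7]
tool_rot: [0.487, -0.512, 0.512, -0.487]
wrist_force: [0.1, -0.3, -0.1]
width: 0.399
```

```bash
python3 - <<'E'
from h import *
s=snap('wrist','w20.png')
plan(393.5,-197,165,-3)
print(proj(s,np.r_[cab(-267,0),183]))
s=snap('top','top7.png')
E
```

```text
lin [ -0.9 123.6  -1.8] dist 124.0 dr [0.  0.1 0. ] | tcp [ 395.3 -198.   288.6] toolz [ 0.999 -0.051 -0.   ] q [-0.62  0.06  1.73 -0.    1.35 -0.57] w 0.396 t 42.35
[284.53207786 212.02771375]
```

View pics/w20.png

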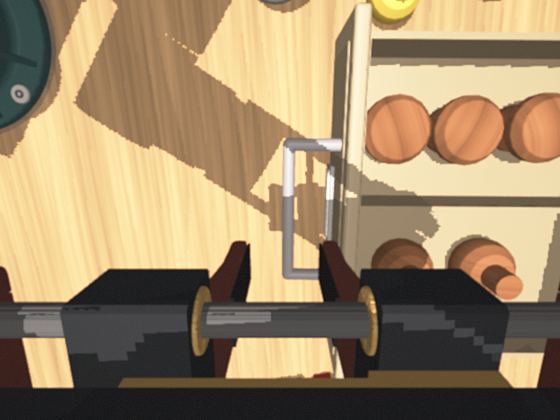

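View pics/top7.png

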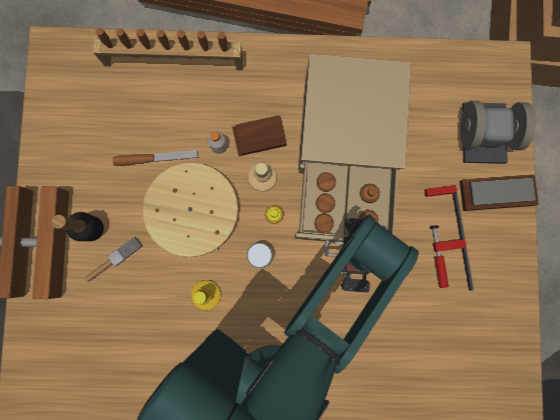

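The three knobs and two feet are in their compartments and the turntable is clear. Gripping the bar and pushing the drawer shut gently.

step_arm(
  fingers=[0.4,0.4,0.4,0.4,0.4,0.4,0.4,0.4],
  linear=[
    [0,20,0],
    [0,40,0],
    [0,60,0],
    [0,80,0],
    [0,100,0],
    [0,115,0],
    [0,123,0],
    [0,123,0],
  ],
  dr=[
    [0,0,0],
    [0,0,0],
    [0,0,0],
    [0,0,0],
    [0,0,0],
    [0,0,0],
    [0,0,0],
    [0,0,0],
  ],
)

```text
time: 43.2
eef_pos: [394.8, -197.6, 164.9]
tool_rot: [-0.487, 0.513, -0.512, 0.487]
wrist_force: [-1.1, -0.6, 0.4]
width: 0.398
```

step_arm(
  fingers=[0.25,0,0,0,0,0],
  linear=[
    [0,0,0],
    [0,0,0],
    [0,0,0],
    [0,0,0],
    [0,0,0],
    [0,0,0],
  ],
  dr=[
    [0,0,0],
    [0,0,0],
    [0,0,0],
    [0,0,0],
    [0,0,0],
    [0,0,0],
  ],
  force=20,
)

```text
time: 43.8
eef_pos: [396.3, -198.4, 166.4]
tool_rot: [0.487, -0.512, 0.513, -0.488]
wrist_force: [1.8, 1.7, 5.8]
width: 0.109
```

```bash
python3 - <<'E'
from h import *
o=env.get_obs()['eef_pos']; print(o)
x,y=o[:2]+224*cx
plan(x,y,o[2],-3.0)
E
```

```text
[ 396.26828805 -198.38161815  166.37916229]
lin [  0.5   0.4 224. ] dist 224.0 dr [-0.1  0.1  0.1] | tcp [ 396.3 -198.4  166.4] toolz [ 0.999 -0.05   0.002] q [-0.62  0.2   1.91  0.    1.03 -0.57] w 0.109 t 43.8
```

step_arm(
  fingers=[0,0,0,0,0,0,0,0],
  linear=[
    [0,0,3],
    [0,0,9],
    [0,0,18],
    [0,0,28],
    [0,0,39],
    [0,0,50],
    [0,0,61],
    [0,0,72],
  ],
  dr=[
    [0,0,0],
    [0,0,0],
    [0,0,0],
    [0,0,0],
    [0,0,0],
    [0,0,0],
    [0,0,0],
    [0,0,0],
  ],
)

```text
time: 44.6
eef_pos: [467.2, -202.4, 166.4]
tool_rot: [0.488, -0.512, 0.512, -0.487]
wrist_force: [-3.7, -2.0, 9.0]
width: 0.105
```

step_arm(
  fingers=[0,0,0,0,0,0,0,0],
  linear=[
    [0,0,11],
    [0,0,22],
    [0,0,33],
    [0,0,44],
    [0,0,55],
    [0,0,66],
    [0,0,77],
    [0,0,88],
  ],
  dr=[
    [0,0,0],
    [0,0,0],
    [0,0,0],
    [0,0,0],
    [0,0,0],
    [0,0,0],
    [0,0,0],
    [0,0,0],
  ],
)

```text
time: 45.4
eef_pos: [554.9, -207.4, 166.4]
tool_rot: [0.488, -0.512, 0.513, -0.487]
wrist_force: [-2.6, -4.8, 7.2]
width: 0.108
```

step_arm(
  fingers=[0,0,0,0,0,0,0,0],
  linear=[
    [0,0,10],
    [0,0,20],
    [0,0,29],
    [0,0,37],
    [0,0,44],
    [0,0,50],
    [0,0,54],
    [0,0,57],
  ],
  dr=[
    [0,0,0],
    [0,0,0],
    [0,0,0],
    [0,0,0],
    [0,0,0],
    [0,0,0],
    [0,0,0],
    [0,0,0],
  ],
)

```text
time: 46.2
eef_pos: [612.0, -210.7, 166.4]
tool_rot: [0.488, -0.511, 0.513, -0.487]
wrist_force: [-2.4, -5.3, 6.4]
width: 0.106
```

step_arm(
  fingers=[0,0,0,0],
  linear=[
    [0,0,2],
    [0,0,4],
    [0,0,6],
    [0,0,6],
  ],
  dr=[
    [0,0,0],
    [0,0,0],
    [0,0,0],
    [0,0,0],
  ],
)

```text
time: 46.6
eef_pos: [617.3, -211.0, 166.4]
tool_rot: [0.489, -0.512, 0.513, -0.486]
wrist_force: [-4.3, -4.0, 6.6]
width: 0.109
```

step_arm(
  fingers=[0,0,0,0,0,0],
  linear=[
    [0,0,2],
    [0,0,4],
    [0,0,6],
    [0,0,6],
    [0,0,6],
    [0,0,6],
  ],
  dr=[
    [0,0,0],
    [0,0,0],
    [0,0,0],
    [0,0,0],
    [0,0,0],
    [0,0,0],
  ],
)

```text
time: 47.2
eef_pos: [617.2, -211.0, 166.2]
tool_rot: [-0.491, 0.515, -0.51, 0.484]
wrist_force: [-18.7, -4.2, 17.5]
width: 0.108
```

It stopped hard at 617 mm with 19 N, so it is home. Backing off the load, releasing and lifting.

step_arm(
  fingers=[0,0.4,0.4,0.4,0.4,0.4,0.4,0.4],
  linear=[
    [0,0,-5],
    [0,0,-5],
    [0,0,-5],
    [0,0,-5],
    [0,-30,-5],
    [0,-65,-5],
    [0,-100,-5],
    [0,-130,-5],
  ],
  dr=[
    [0,0,0],
    [0,0,0],
    [0,0,0],
    [0,0,0],
    [0,0,0],
    [0,0,0],
    [0,0,0],
    [0,0,0],
  ],
)

```text
time: 48.0
eef_pos: [619.5, -208.7, 297.1]
tool_rot: [0.487, -0.512, 0.512, -0.488]
wrist_force: [0.6, -0.6, 0.5]
width: 0.402
```

```bash
python3 - <<'E'
from h import *
s=snap('wrist','w21.png')
plan(653,52,300,-60)
s=snap('top','top8.png')
cv2.imwrite('pics/top8z.png',cv2.resize(s['img'][100:280,130:330],None,fx=4,fy=3.3,interpolation=cv2.INTER_CUBIC))
E
```

```text
lin [-263.     2.1   18.3] dist 264.0 dr [-0.5 57.2 -0.1] | tcp [ 621.8 -209.7  302.7] toolz [ 0.999 -0.049  0.008] q [-0.43  0.38  1.28  0.    1.47 -0.38] w 0.4 t 48.05
```

View pics/w21.png

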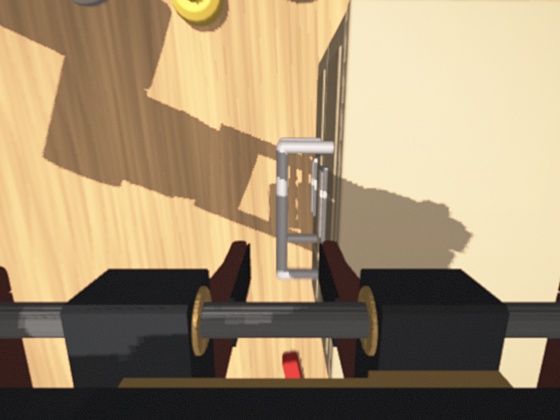

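View pics/top8z.png

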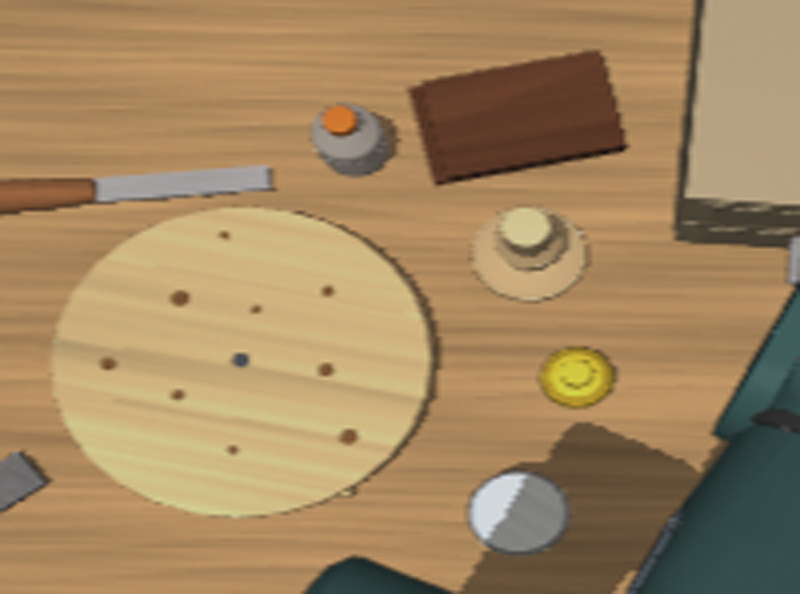

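```bash
python3 - <<'E'
from h import *
plan(653,52,300,-30)
E
```

```text
lin [-2.629e+02 -1.000e-01  1.830e+01] dist 264.0 dr [-0.5 27.2  0.1] | tcp [ 621.8 -209.7  300.6] toolz [ 0.999 -0.049  0.008] q [-0.43  0.38  1.28  0.    1.47 -0.38] w 0.398 t 48.1
```

step_arm(
  fingers=[0.4,0.5,0.6,0.7,0.7,0.7,0.7,0.7],
  linear=[
    [-40,0,3],
    [-85,0,6],
    [-130,0,9],
    [-175,0,12],
    [-220,0,15],
    [-263,0,18],
    [-263,0,18],
    [-263,0,18],
  ],
  dr=[
    [0,5,0],
    [0,10,0],
    [0,15,0],
    [0,20,0],
    [0,25,0],
    [0,27,0],
    [0,27,0],
    [0,27,0],
  ],
)

```text
time: 48.9
eef_pos: [649.6, 53.9, 294.2]
tool_rot: [-0.356, 0.612, -0.611, 0.355]
wrist_force: [-0.2, -0.2, -0.1]
width: 0.699
```

```bash
python3 - <<'E'
from h import *
s=snap('wrist','w22.png')
plan(653,52,108,-30)
for p in [(652,52,150),(652,52,0)]: print(p,proj(s,p).round(0))
E
```

```text
lin [ -1.3 186.4   3.5] dist 186.0 dr [0.1 0.2 0.1] | tcp [649.7  52.7 294.4] toolz [ 0.868 -0.496 -0.001] q [-0.02  0.38  1.29 -0.    1.47  0.5 ] w 0.699 t 48.95
(652, 52, 150) [289. 202.]
(652, 52, 0) [288. 179.]
```

View pics/w22.png

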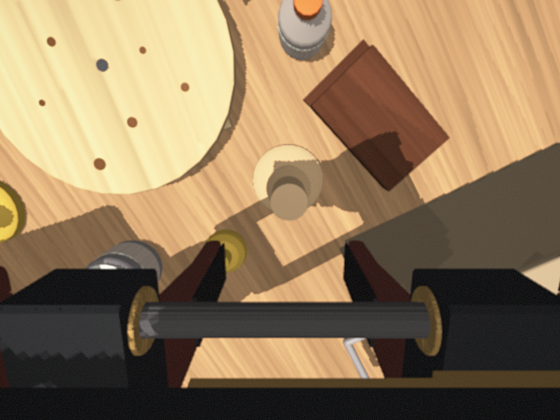

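step_arm(
  fingers=[0.7,0.7,0.7,0.7,0.7,0.7,0.7,0.7],
  linear=[
    [-1,30,2],
    [-1,60,2],
    [-1,90,2],
    [-1,120,2],
    [-1,150,2],
    [-1,172,2],
    [-1,186,2],
    [-1,186,2],
  ],
  dr=[
    [0,0,0],
    [0,0,0],
    [0,0,0],
    [0,0,0],
    [0,0,0],
    [0,0,0],
    [0,0,0],
    [0,0,0],
  ],
)

```text
time: 49.75
eef_pos: [650.7, 51.3, 107.3]
tool_rot: [-0.355, 0.613, -0.611, 0.353]
wrist_force: [0.0, -0.4, 0.7]
width: 0.698
```

step_arm(
  fingers=[0.5,0.4,0,0,0,0],
  linear=[
    [0,0,0],
    [0,0,0],
    [0,0,0],
    [0,0,0],
    [0,0,0],
    [0,0,0],
  ],
  dr=[
    [0,0,0],
    [0,0,0],
    [0,0,0],
    [0,0,0],
    [0,0,0],
    [0,0,0],
  ],
  force=25,
)

```text
time: 50.35
eef_pos: [653.1, 52.6, 110.9]
tool_rot: [0.354, -0.611, 0.612, -0.355]
wrist_force: [-0.4, -1.0, 6.4]
width: 0.403
```

step_arm(
  fingers=[0,0,0,0,0],
  linear=[
    [0,-8,0],
    [0,-25,0],
    [0,-55,0],
    [0,-85,0],
    [0,-105,0],
  ],
  dr=[
    [0,0,0],
    [0,0,0],
    [0,0,0],
    [0,0,0],
    [0,0,0],
  ],
)

```text
time: 50.85
eef_pos: [652.6, 52.7, 216.7]
tool_rot: [0.354, -0.612, 0.612, -0.355]
wrist_force: [0.1, -0.1, -2.9]
width: 0.402
```

```bash
python3 - <<'E'
from h import *
s=load('top8')
Z=lambda x,y:(130+(x+.5)/4-.5,100+(y+.5)/3.3-.5)
print('bolt',onz(s,*Z(241,360),48)); w=load('w22'); print(onz(w,102,65,48)); w=load('w18'); print(onz(w,360,148,48))
plan(537,276,215,-30)
E
```

```text
bolt [535.6150985  275.74005689  48.        ]
[535.87937136 276.40041238  48.        ]
[536.09429512 275.74937828  48.        ]
lin [-136.2    1.5 -211.4] dist 251.0 dr [-0.1  0.2 -0. ] | tcp [652.6  52.7 216.7] toolz [ 0.867 -0.498  0.001] q [-0.02  0.44  1.39 -0.    1.31  0.5 ] w 0.402 t 50.85
```

step_arm(
  fingers=[0,0,0,0,0,0,0,0],
  linear=[
    [-10,0,-15],
    [-30,0,-46],
    [-52,0,-80],
    [-74,0,-114],
    [-96,0,-148],
    [-117,0,-181],
    [-131,0,-204],
    [-136,0,-212],
  ],
  dr=[
    [0,0,0],
    [0,0,0],
    [0,0,0],
    [0,0,0],
    [0,0,0],
    [0,0,0],
    [0,0,0],
    [0,0,0],
  ],
)

```text
time: 51.65
eef_pos: [532.3, 278.7, 213.0]
tool_rot: [-0.357, 0.612, -0.611, 0.354]
wrist_force: [-0.4, 0.2, -3.2]
width: 0.405
```

```bash
python3 - <<'E'
from h import *
plan(536,276,158,-30)
s=snap('wrist','w23.png')
E
```

```text
lin [ 0.4 55.   4.7] dist 55.0 dr [0.2 0.3 0.1] | tcp [532.3 278.7 213. ] toolz [ 0.869 -0.495 -0.003] q [0.37 0.37 1.52 0.   1.26 0.88] w 0.405 t 51.65
```

View pics/w23.png

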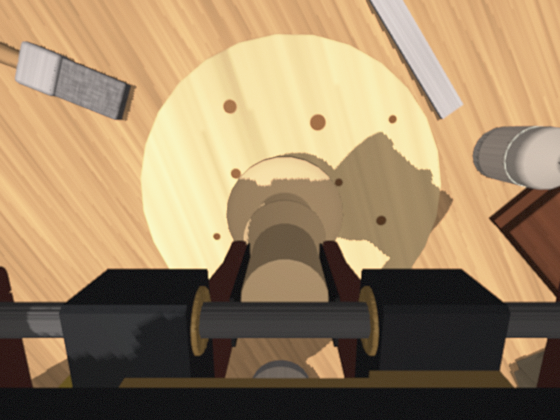

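Held upright. Lowering it slowly.

step_arm(
  fingers=[0,0,0,0,0,0,0,0],
  linear=[
    [0,12,4],
    [0,26,4],
    [0,38,4],
    [0,46,4],
    [0,50,4],
    [0,52,4],
    [0,54,4],
    [0,54,4],
  ],
  dr=[
    [0,0,0],
    [0,0,0],
    [0,0,0],
    [0,0,0],
    [0,0,0],
    [0,0,0],
    [0,0,0],
    [0,0,0],
  ],
)

```text
time: 52.5
eef_pos: [539.8, 274.1, 160.8]
tool_rot: [0.354, -0.612, 0.612, -0.354]
wrist_force: [-0.5, 0.3, -2.1]
width: 0.402
```

step_arm(
  fingers=[0,0,0,0],
  linear=[
    [0,1,0],
    [0,2,0],
    [0,2,0],
    [0,2,0],
  ],
  dr=[
    [0,0,0],
    [0,0,0],
    [0,0,0],
    [0,0,0],
  ],
)

```text
time: 52.9
eef_pos: [539.8, 274.2, 158.9]
tool_rot: [0.354, -0.612, 0.612, -0.355]
wrist_force: [-0.8, 0.4, -2.3]
width: 0.404
```

step_arm(
  fingers=[0,0,0,0],
  linear=[
    [0,1,-2],
    [0,2,-3],
    [0,3,-3],
    [0,3,-3],
  ],
  dr=[
    [0,0,0],
    [0,0,0],
    [0,0,0],
    [0,0,0],
  ],
)

```text
time: 53.3
eef_pos: [539.7, 274.9, 159.0]
tool_rot: [0.353, -0.611, 0.613, -0.356]
wrist_force: [-0.3, -5.1, 15.3]
width: 0.409
```

step_arm(
  fingers=[0,0.6,0.6,0.6,0.6],
  linear=[
    [0,-2,2],
    [0,-2,2],
    [0,-2,2],
    [0,-2,2],
    [0,-2,2],
  ],
  dr=[
    [0,0,0],
    [0,0,0],
    [0,0,0],
    [0,0,0],
    [0,0,0],
  ],
)

```text
time: 53.8
eef_pos: [538.5, 274.6, 157.3]
tool_rot: [-0.355, 0.612, -0.612, 0.354]
wrist_force: [-0.9, -0.7, -0.4]
width: 0.598
```

step_arm(
  fingers=[0.7,0.7,0.7,0.7,0.7,0.7],
  linear=[
    [0,0,0],
    [0,-20,0],
    [0,-50,0],
    [0,-90,0],
    [0,-135,0],
    [0,-150,0],
  ],
  dr=[
    [0,0,0],
    [0,0,0],
    [0,0,0],
    [0,0,0],
    [0,0,0],
    [0,0,0],
  ],
)

```text
time: 54.4
eef_pos: [540.8, 275.5, 312.7]
tool_rot: [0.352, -0.611, 0.612, -0.357]
wrist_force: [0.5, 0.5, 0.5]
width: 0.701
```

```bash
python3 - <<'E'
from h import *
s=snap('wrist','w24.png')
print(proj(s,(536,276,198)),proj(s,(536,276,50)))
plan(450,80,320,-30)
E
```

```text
[279.77178982 212.45221853] [280.7384411  184.98186535]
lin [215.   -7.8  18.2] dist 216.0 dr [-0.3  0.2 -0.4] | tcp [541.2 275.6 313.6] toolz [ 0.867 -0.498  0.006] q [0.36 0.3  1.37 0.   1.46 0.88] w 0.7 t 54.45
```

View pics/w24.png

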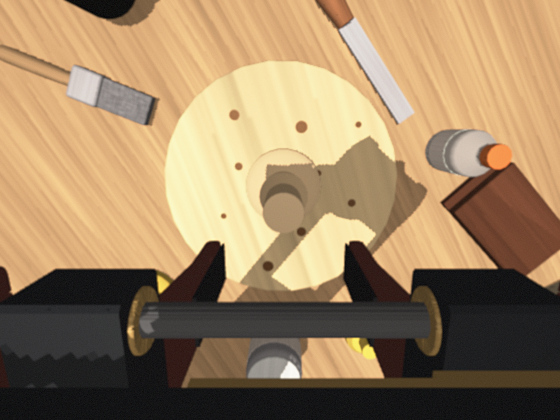

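Lamp base is standing centred. I'll move the arm aside and take a final look.

step_arm(
  fingers=[0.7,0.7,0.7,0.7,0.7,0.7],
  linear=[
    [40,-8,4],
    [85,-8,8],
    [130,-8,12],
    [175,-8,16],
    [210,-8,18],
    [210,-8,18],
  ],
  dr=[
    [0,0,0],
    [0,0,0],
    [0,0,0],
    [0,0,0],
    [0,0,0],
    [0,0,0],
  ],
)

```text
time: 55.05
eef_pos: [447.2, 80.7, 314.7]
tool_rot: [-0.354, 0.612, -0.612, 0.352]
wrist_force: [0.1, 0.1, 0.7]
width: 0.695
```

```bash
python3 - <<'E'
from h import *
s=snap('top','top9.png'); c=snap('scene','scene9.png')
cv2.imwrite('pics/top9z.png',cv2.resize(s['img'][50:250,130:420],None,fx=2.7,fy=2.7,interpolation=cv2.INTER_CUBIC))
o=env.get_obs(); print(o['eef_pos'],o['wrist_force'])
E
```

```text
[449.59982465  83.25333639 315.16646716] [0.25666489 0.1586694  0.46994176]
```

View pics/top9z.png

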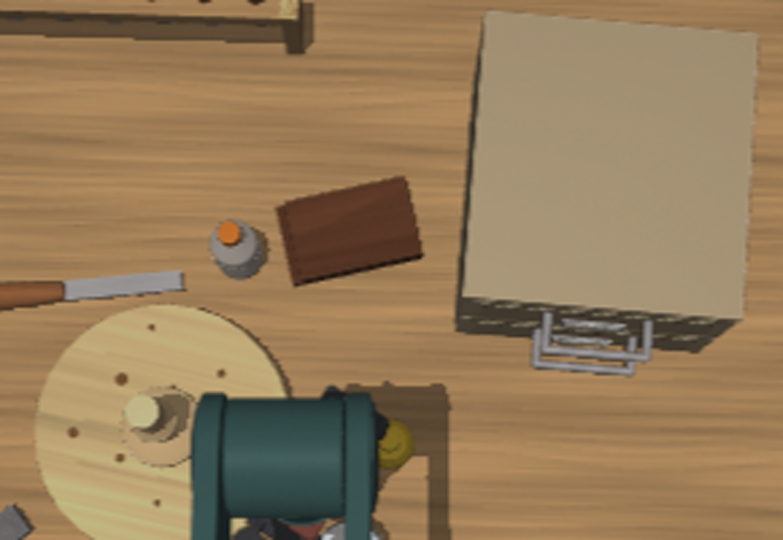

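View pics/scene9.png

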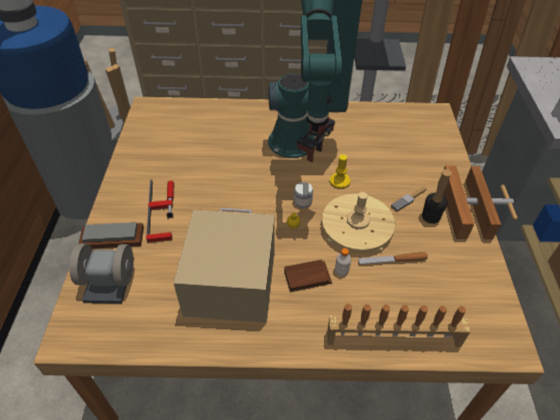

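```bash
python3 - <<'E'
from h import *
s=load('top9')
print('lamp top',onz(s,130+142.5/2.7-.5,50+412.5/2.7-.5,198)); w=load('w24'); print(onz(w,283,212,198),onz(w,283,184,51))
a,b=cab(-42,0); print('bar pred',proj(s,(a,b,183)),'seen',130+598/2.7,50+353/2.7)
print(order.job_done())
E
```

```text
lamp top [537.40993455 273.86502638 198.        ]
[538.60237257 274.96311513 198.        ] [539.24204248 275.79019118  51.        ]
bar pred [349.83987277 179.39846022] seen 351.48148148148147 180.74074074074073
the job is handed in; nothing more can be done
None
```

I pulled the top drawer out to its stop. I then put the three knobs in the left compartment and the two bun feet in the right, and pushed the drawer home. The lamp base now stands in the middle of the turntable. I handed the job in at about 55 s of the 210 s allowed; no verdict was reported.

- **Drawer:** pulling out, it stopped against about 20 N; pushing in, it stopped against about 19 N. The last pictures show the front flush, with the bar 1–2 px from where it should be when shut. The joint value itself can't be read.
- **Pieces:** the last wrist and top pictures before closing showed all five upright in the right compartments. I could not see them after the drawer shut, and I closed it slowly, at about 0.1 m/s.
- **Lamp base:** it is upright. Its measured position of about (538, 275) is 2–3 mm from the turntable's middle at (536, 276).
- **Bystanders and arm:** the other things on the bench look unmoved. The arm hangs clear, with about 0.5 N at the wrist.

No check failed. The earlier scene-camera positions differed from the top camera by up to 5 mm in x, and up to 7 mm for the lamp top. The wrist camera agreed with the top camera, so I used those.

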